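Release the charge adapters and cap the couplers

TASK

Close down the charging station: free every adapter that is plugged into the manifold by pulling its coupler's spring sleeve back (down) until the adapter pops up and letting the sleeve snap forward again, and put the adapters in the drip tray. Lift the three dust plugs off their hooks and seat one upright and fully home in each of the three couplers. Never wrench an adapter out by force, and leave the other things on the bench where they are.

Things in the scene. Friction and masses are not known exactly. Their poses are not given: they have to be found in the camera images.
- manifold: the charging manifold: an aluminium block 70 x 320 mm, top 55 mm above the bench, on a 120 x 360 mm base plate, bolted down; two small gauges on its front face. Origin under its centre on the bench, x to the back of the block, y along the row of three couplers (100 mm apart), z up
- coupler1_mouth (a point): centre of the mouth (top face) of quick coupler 1, an upright steel nose 26 mm wide, 115 mm above the bench, with a bore 15.6 mm wide. Anything standing in the bore is blocked by locking pawls 17 mm below the mouth while the sleeve is forward; the spring valve in an empty bore stands 15 mm below the mouth
- coupler2_mouth (a point): centre of the mouth (top face) of quick coupler 2, an upright steel nose 26 mm wide, 115 mm above the bench, with a bore 15.6 mm wide. Anything standing in the bore is blocked by locking pawls 17 mm below the mouth while the sleeve is forward; the spring valve in an empty bore stands 15 mm below the mouth
- coupler3_mouth (a point): centre of the mouth (top face) of quick coupler 3, an upright steel nose 26 mm wide, 115 mm above the bench, with a bore 15.6 mm wide. Anything standing in the bore is blocked by locking pawls 17 mm below the mouth while the sleeve is forward; the spring valve in an empty bore stands 15 mm below the mouth
- sleeve1_grip (a point): on the axis of the sliding brass sleeve of coupler 1, at the height to grip it (9 mm below the mouth when forward); moves with it; axes as the manifold. The sleeve is 38 mm wide and 29 mm long, from 6 mm above to 23 mm below this point; when forward its lower end is 28 mm above the block, when back 19 mm
- sleeve2_grip (a point): on the axis of the sliding brass sleeve of coupler 2, at the height to grip it (9 mm below the mouth when forward); moves with it; axes as the manifold. The sleeve is 38 mm wide and 29 mm long, from 6 mm above to 23 mm below this point; when forward its lower end is 28 mm above the block, when back 19 mm
- sleeve3_grip (a point): on the axis of the sliding brass sleeve of coupler 3, at the height to grip it (9 mm below the mouth when forward); moves with it; axes as the manifold. The sleeve is 38 mm wide and 29 mm long, from 6 mm above to 23 mm below this point; when forward its lower end is 28 mm above the block, when back 19 mm
- sleeve1 (a joint): travel of the sleeve of coupler 1: 0 = forward (up), 0.009 m = fully back (down, towards the block); spring return, 5 N at the start, 11 N fully back. Beyond about 7 mm the lock opens and the spring valve pushes a plugged-in adapter up by 11 mm; it then stands loose in the mouth and does not lock again when the sleeve goes forward
- sleeve2 (a joint): travel of the sleeve of coupler 2: 0 = forward (up), 0.009 m = fully back (down, towards the block); spring return, 5 N at the start, 11 N fully back. Beyond about 7 mm the lock opens and the spring valve pushes a plugged-in adapter up by 11 mm; it then stands loose in the mouth and does not lock again when the sleeve goes forward
- sleeve3 (a joint): travel of the sleeve of coupler 3: 0 = forward (up), 0.009 m = fully back (down, towards the block); spring return, 5 N at the start, 11 N fully back. Beyond about 7 mm the lock opens and the spring valve pushes a plugged-in adapter up by 11 mm; it then stands loose in the mouth and does not lock again when the sleeve goes forward
- adapter1_mid (a point): charge adapter 1 (may be absent), locked in coupler 1 at the start: centre of its round knurled steel body, 24 mm wide, 18 mm tall; z along its axis, away from the nipple. Below the body is a nipple 14 mm wide, 28 mm long, in the bore. 90 g. Locked, this point is 11 mm above the mouth (body's top 20 mm); released, about 22 mm (top 31 mm)
- adapter2_mid (a point): charge adapter 2 (may be absent), locked in coupler 2 at the start: centre of its round knurled steel body, 24 mm wide, 18 mm tall; z along its axis, away from the nipple. Below the body is a nipple 14 mm wide, 28 mm long, in the bore. 90 g. Locked, this point is 11 mm above the mouth (body's top 20 mm); released, about 22 mm (top 31 mm)
- adapter3_mid (a point): charge adapter 3 (may be absent), locked in coupler 3 at the start: centre of its round knurled steel body, 24 mm wide, 18 mm tall; z along its axis, away from the nipple. Below the body is a nipple 14 mm wide, 28 mm long, in the bore. 90 g. Locked, this point is 11 mm above the mouth (body's top 20 mm); released, about 22 mm (top 31 mm)
- hook_rail: low rail, 300 mm long, on two posts, bolted down. Origin on the bench under its bar (6 mm thick, top at 145 mm); y along the bar. Three hooks at y = 100, 0, -100 mm: level rods 5 mm thick, 135 mm above the bench, reaching out along -x (towards the robot) to x = -62 mm, where the tip turns up 7 mm over a last 7 mm (tip's top 9.5 mm above the rod's axis). A dust plug hangs by its eye on each, 36 to 46 mm from the bar
- plug1_head (a point): dust plug 1: centre of its round black head, 44 mm wide, 16 mm tall; z up when hanging or seated. Below is a stem 13 mm wide, 12 mm long, tapered (any plug fits any coupler). On top is a wire eye in its y-z plane, 14 mm wide inside, its top 32 mm above this point; hanging, the hook's rod passes 25.5 mm above this point with 15 mm of free lift. Seated, this point is 8 mm above the mouth. 50 g
- plug2_head (a point): dust plug 2: centre of its round black head, 44 mm wide, 16 mm tall; z up when hanging or seated. Below is a stem 13 mm wide, 12 mm long, tapered (any plug fits any coupler). On top is a wire eye in its y-z plane, 14 mm wide inside, its top 32 mm above this point; hanging, the hook's rod passes 25.5 mm above this point with 15 mm of free lift. Seated, this point is 8 mm above the mouth. 50 g
- plug3_head (a point): dust plug 3: centre of its round black head, 44 mm wide, 16 mm tall; z up when hanging or seated. Below is a stem 13 mm wide, 12 mm long, tapered (any plug fits any coupler). On top is a wire eye in its y-z plane, 14 mm wide inside, its top 32 mm above this point; hanging, the hook's rod passes 25.5 mm above this point with 15 mm of free lift. Seated, this point is 8 mm above the mouth. 50 g
- tray: loose steel drip tray, 140 mm (x) by 200 mm (y), 35 mm tall, walls and floor 4 mm thick, open above; origin under its centre. A small brass bush lies in the corner at +x, +y
- oil_bottle: bystander: grey oil bottle, 68 mm wide, 200 mm tall; origin at its underside
- grease_jar: bystander: white grease jar, 62 mm wide, 58 mm tall; origin at its underside
- spanner: bystander: open-ended spanner, 180 mm long, lying on the bench; origin at its underside
- spray_can: bystander: aluminium spray can, 60 mm wide, 170 mm tall; origin at its underside

How it is judged:
By the outcome, as a careful person would: the job done as asked, in the order asked, and still so for the second after the job is handed in, with the robot touching nothing.
Of adapter1, adapter2, adapter3 only 2 to 3 are there at a start; the rules pass over those that are not, and their reading is None.
At some moment in a run one of tray may be knocked a few centimetres aside while the robot is not near it.
It also fails if it takes over 210 s, if anything falls off the work surface, if the arm or the gripper's body presses on something with over 40 N, if the wrist force passes 120 N, or if a joint passes its speed limit or range.

ROBOT

A 6-joint arm with a two-finger parallel gripper is mounted at the origin on the work surface. World frame = base frame: x ahead of the robot, y to its left, z up, the work surface at z = 0. Lengths are in m, angles in degrees, forces in N, time in s.
With the tool pointing down it reaches from about 0.3 to 0.75 m from the base axis. Payload 8.5 kg.
Tool frame: the origin (TCP) lies midway between the tips of the shut fingers; the grasp point (between the pads) lies 19 mm behind it (env.tcp_to_grasp is the z of the grasp point in the tool frame, in m); z points along the fingers, y is the line along which they close (so a half turn about z gives the same grasp; the last joint's range is limited). The gripper opens to 85 mm and grips with 20 to 120 N. Pads are 22 mm wide; open, the fingers measure 114 mm over their backs; the gripper's body (76 mm by 85 mm) begins 54 mm behind the grasp point. The pads swing forward as they close: fully open they stand 13 mm farther back than shut.
Start: joints at [-80.46, 21.807, 74.336, -0, 83.858, -12.336], TCP at [0.205, -0.51, 0.231] pointing down, gripper open.
Joint ranges: [-178.18, 178.18], [-50.72, 133.34], [12.68, 142.11], [-81.47, 261.47], [9.98, 163.14], [-165.26, 165.26]. Speed limits (degrees/s): [136.94, 136.94, 180, 180, 180, 180].

INTERFACE

Orientations are given as a 3x3 rotation matrix whose columns are the frame's x, y, z axes.
In Python, from rig import env, imaging, job, models gives the robot as it stands. The module is installed in compiled form; this text tells all that it offers.
- The arm moves only by the tool jog_arm, never from a script. Its argument "plan" is text: rows parted by semicolons, each of 7 numbers parted by spaces: the turn, a rotation vector about the tool's x, y, z in degrees, then the shift along the tool's x, y, z in cm, then the closure in counts, from 0 (fully open) to 255 (shut). In form: rx ry rz x y z claw; .... A call has 1 to 10 rows; each row shifts and turns the commanded pose from where the row before left it, along the tool's axes as they then stand; what a row does not reach is not made up. A row lasts 1/12 s, in which the tool goes at most 41.7 mm and 7.16 degrees, less where a joint would pass 70% of its speed; a pose out of reach is approached as far as the arm can. A call with a gripper value outside its range is refused whole. The fingers move at their own pace and stop on an object; "grip_force" is the grip in N (left out, the last holds). Time passes only in rows, so rows that do not move let the fingers close. It gives the time, the measured TCP pose, the force, the opening and the grip force at its end, in the units of the state.
- env.observe(): the state, without advancing time (a new reading comes with each control period).
- imaging.get_image(name): name is "scene" or "top" or "wrist"; returns a dict with "pixels" (480x640x3 uint8, red, green, blue), "depth" (480x640 float32, m along the optical axis (not along the pixel's ray), 0 where there is no reading), "fov_y" (degrees; the focal length in pixels is half the picture's height over the tangent of half this angle, whatever the lens; pixels are square), "cx", "cy" (the principal point, pixels), "distortion" ([k1, k2, p1, p2, k3] as OpenCV has them; the pictures are not rectified), "world_from_camera" (4x4, takes a point from camera to world coordinates). Camera axes: x right, y down, z forward; pixel columns grow to the right and rows downward; lengths in m; the calibration is good to about 2 mm. A picture is of the moment at which its call begins.
- job.close_job(): hands the job in; it is judged then, once.
Trained networks look in the newest picture that a camera, given by its name, has taken for a name from the list of things; names that differ only in an ending like _2 or _b are one class to them, and where a whole thing is asked for, a point or a joint stands for the part that bears it (a point fixed in the world has none). Each returns a list of dicts, best first, with "confidence" (0 to 1); they miss things now and then, are a little off and sometimes report something else, mostly with a low value. They report only what shows in the picture. A call takes as long as a camera call.
- models.outline_of(camera, query): "region" (480x640 bool, what is visible of it) and "bbox" ([centre column, centre row, width, height] in pixels, round what is visible of it).
- models.tip_of(camera, query): "at" ([column, row] in pixels: a listed point, or the origin of a listed thing).
The state is a dict: "time_s": time; "q": joint angles; "qvel": joint speeds; "joint_efforts": joint torques, N m; "position": TCP position; "tool_rot": TCP orientation; "ft_force": force on the tool from outside, world axes, zero at the start; "wrist_torque": the same for the moment, N m; "grip_width": finger opening in m; "gripper_force": force on a finger pad.
Only numpy, scipy, OpenCV 4.12 (cv2) and the standard library are available. Lean on these libraries where they do the work, as an engineer would, in place of code of your own. Each camera call takes 0.05 s, during which the arm holds its last target. There are 200 camera calls.

## Working session

There is one attempt and no reset: what is moved stays moved. The work goes in short steps, Python scripts to look and compute and a tool call to move; the robot and the scene stay as the last step left them, time stands still between calls to the robot, and variables do not carry over. Pictures are saved under pics/ and viewed, at most 14 in all, crops included, and the job is handed in when it is done.

Besides the shell and the picture viewer there is one more tool, called after "Request:" as name(argument=value, ...), one argument or row to a line, values as JSON. jog_arm: Moves the arm, as the interface text tells. Its arguments: {"type":"object","properties":{"plan":{"type":"string"},"grip_force":{"type":"number"}},"required":["plan"]}

```bash
mkdir -p pics; cat > h.py <<'E'
import numpy as np, cv2
from rig import env, imaging, job, models
def cam(im):
    f=240/np.tan(np.radians(im["fov_y"])/2)
    return np.array([[f,0,im["cx"]],[0,f,im["cy"]],[0,0,1.]]),np.array(im["distortion"],float)
def ray(im,uv):
    K,d=cam(im); p=cv2.undistortPoints(np.array([[uv]],float),K,d)[0,0]
    return np.array([p[0],p[1],1.])
def at_depth(im,uv,z):
    T=np.array(im["world_from_camera"]); return T[:3,:3]@(ray(im,uv)*z)+T[:3,3]
def at_z(im,uv,z):
    T=np.array(im["world_from_camera"]); r=T[:3,:3]@ray(im,uv); return T[:3,3]+r*(z-T[2,3])/r[2]
def cloud(im,mask=None):
    K,d=cam(im); v,u=np.nonzero((im["depth"]>0)&(np.ones((480,640),bool) if mask is None else mask))
    p=cv2.undistortPoints(np.stack([u,v],1)[:,None].astype(float),K,d)[:,0]
    z=im["depth"][v,u]; P=np.c_[p*z[:,None],z]; T=np.array(im["world_from_camera"])
    return P@T[:3,:3].T+T[:3,3]
def save(im,name,crop=None,s=1):
    a=im["pixels"][:,:,::-1]
    if crop: a=a[crop[1]:crop[3],crop[0]:crop[2]]
    cv2.imwrite("pics/"+name,cv2.resize(a,None,fx=s,fy=s))
E
python3 - <<'E'
from h import *
np.set_printoptions(precision=4,suppress=True)
s=env.observe(); print(s["position"],s["tool_rot"],env.tcp_to_grasp,s["grip_width"])
for c in ["top","scene"]:
    im=imaging.get_image(c); save(im,c+"0.png"); print(c,np.array(im["world_from_camera"]),im["fov_y"])
    for q,z in [("manifold",0),("coupler1_mouth",.115),("coupler2_mouth",.115),("coupler3_mouth",.115),("sleeve1_grip",.106),("sleeve2_grip",.106),("sleeve3_grip",.106),("adapter1_mid",.126),("adapter2_mid",.126),("adapter3_mid",.126),("hook_rail",0),("plug1_head",.1095),("plug2_head",.1095),("plug3_head",.1095),("tray",0),("oil_bottle",0),("grease_jar",0),("spanner",0),("spray_can",0)]:
        for r in models.tip_of(c,q)[:3]:
            if r["confidence"]>.25: print(c,q,round(r["confidence"],2),np.round(r["at"]),at_z(im,r["at"],z)[:2])
E
```

```text
[ 0.2049 -0.5101  0.2307] [[ 0.928   0.3726 -0.0003]
 [ 0.3726 -0.928   0.0015]
 [ 0.0003 -0.0015 -1.    ]] -0.0187 0.08539764162203622
top [[-0.0107 -0.9909  0.134   0.3519]
 [-0.9998  0.0082 -0.0193 -0.0065]
 [ 0.018  -0.1342 -0.9908  1.4631]
 [ 0.      0.      0.      1.    ]] 47.40168018159981
top manifold 0.59 [396. 240.] [ 0.5552 -0.2455]
top coupler1_mouth 0.81 [364. 223.] [ 0.5829 -0.1473]
top coupler2_mouth 0.64 [400. 234.] [ 0.5546 -0.2395]
top coupler3_mouth 0.89 [442. 240.] [ 0.537  -0.3434]
top sleeve1_grip 0.57 [361. 226.] [ 0.5758 -0.1422]
top sleeve2_grip 0.46 [402. 234.] [ 0.5551 -0.2439]
top sleeve3_grip 0.56 [441. 241.] [ 0.5365 -0.3446]
top sleeve3_grip 0.45 [443. 242.] [ 0.5344 -0.3483]
top adapter1_mid 0.68 [228. 202.] [0.6348 0.1911]
top adapter1_mid 0.52 [366. 225.] [ 0.5757 -0.1527]
top adapter2_mid 0.46 [408. 234.] [ 0.5523 -0.2567]
top adapter2_mid 0.39 [442. 239.] [ 0.5373 -0.3405]
top adapter3_mid 0.68 [361. 226.] [ 0.5715 -0.1384]
top adapter3_mid 0.51 [443. 240.] [ 0.5355 -0.3432]
top hook_rail 0.66 [229. 203.] [0.6601 0.2072]
top hook_rail 0.36 [442. 2
[... 1670 characters left out ...]
 adapter1_mid 0.45 [418. 173.] [0.5443 0.3442]
scene adapter1_mid 0.28 [206. 331.] [ 0.5503 -0.3474]
scene adapter2_mid 0.62 [247. 306.] [ 0.5604 -0.253 ]
scene adapter3_mid 0.59 [202. 332.] [ 0.5473 -0.3549]
scene hook_rail 0.86 [414. 251.] [0.643  0.2146]
scene plug1_head 0.53 [419. 192.] [0.5827 0.2973]
scene plug2_head 0.67 [403. 216.] [0.6103 0.1949]
scene plug3_head 0.68 [388. 239.] [0.6327 0.1067]
scene tray 0.79 [353. 216.] [0.44   0.2131]
scene tray 0.52 [114. 385.] [ 0.4319 -0.5227]
scene oil_bottle 0.86 [417. 177.] [0.4603 0.4832]
scene grease_jar 0.92 [247. 268.] [ 0.376  -0.1144]
scene grease_jar 0.38 [391. 238.] [0.5698 0.2148]
scene spray_can 0.95 [119. 390.] [ 0.4483 -0.5219]
```

View pics/top0.png

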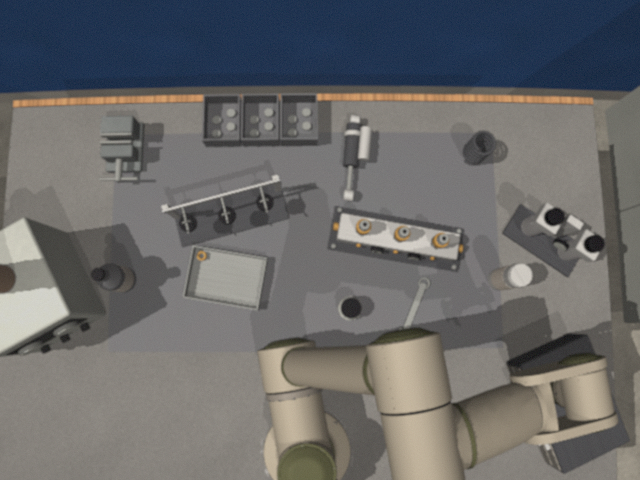

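View pics/scene0.png

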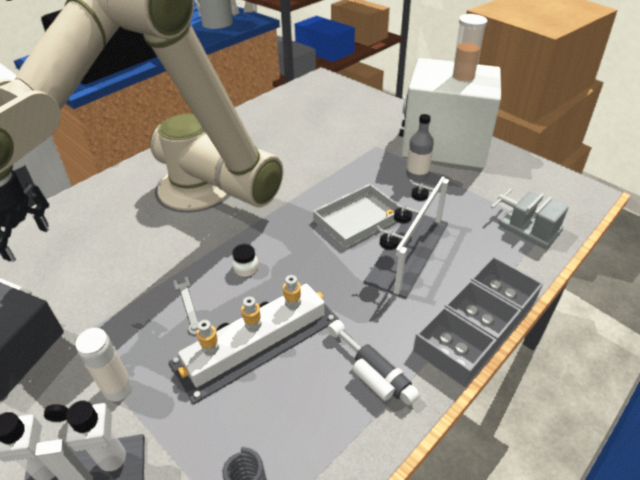

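The top picture shows the couplers at about (365,226), (403,233) and (443,240), all with adapters. The tray is at (227,277) and the plugs at (187,222), (227,215) and (265,202). Next I'll go above the manifold for a close look.

Request:
jog_arm(
  plan="0 0 6.7 0 0 -2 0;0 0 6.7 0 0 -2 0;0 0 6.7 0 0 -2 0;0 0 6.7 0 0 -2 0;0 0 6.7 0 0 -2 0;0 0 0 2.4 -2.75 0 0;0 0 0 2.4 -2.75 0 0;0 0 0 2.4 -2.75 0 0;0 0 0 2.4 -2.75 0 0;0 0 0 2.4 -2.75 0 0",
  grip_force=40,
)

```text
time_s: 2.83
position: [0.3513, -0.3986, 0.3315]
tool_rot: [[0.979, -0.202, 0.0], [-0.202, -0.979, -0.0], [0.0, 0.0, -1.0]]
ft_force: [0.5, -0.8, -0.0]
grip_width: 0.0852
gripper_force: 0.0
```

Request:
jog_arm(
  plan="0 0 0 2.4 -2.75 0 0;0 0 0 2.4 -2.75 0 0;0 0 0 2.4 -2.75 0 0;0 0 0 2.4 -2.75 0 0;0 0 0 2.4 -2.75 0 0;0 0 0 2.4 -2.75 0 0;0 0 0 2.4 -2.75 0 0;0 0 0 0 0 0 0;0 0 0 0 0 0 0",
)

```text
time_s: 3.58
position: [0.5545, -0.2439, 0.3307]
tool_rot: [[0.98, -0.199, -0.001], [-0.199, -0.98, 0.0], [-0.001, -0.0, -1.0]]
ft_force: [-1.2, 0.2, -0.5]
grip_width: 0.0856
gripper_force: 0.0
```

```bash
python3 - <<'E'
from h import *
np.set_printoptions(precision=4,suppress=True)
s=env.observe(); print(s["position"],s["tool_rot"],s["ft_force"])
im=imaging.get_image("wrist"); save(im,"w1.png"); T=np.array(im["world_from_camera"]); print(T)
for i in "123":
  for q,z in [("coupler%s_mouth",.115),("sleeve%s_grip",.106),("adapter%s_mid",.126)]:
    for r in models.tip_of("wrist",q%i)[:3]:
      if r["confidence"]>.3: print(q%i,round(r["confidence"],2),np.round(r["at"]),at_z(im,r["at"],z)[:2])
E
```

```text
[ 0.5545 -0.2439  0.3307] [[ 0.9801 -0.1987 -0.0007]
 [-0.1987 -0.9801  0.0004]
 [-0.0008 -0.0002 -1.    ]] [-1.1822  0.2054 -0.5403]
[[-0.1993 -0.9342 -0.296   0.6287]
 [-0.9799  0.19    0.06   -0.259 ]
 [ 0.0002  0.302  -0.9533  0.4734]
 [ 0.      0.      0.      1.    ]]
sleeve1_grip 0.81 [206. 190.] [ 0.5748 -0.1461]
adapter1_mid 0.71 [201. 194.] [ 0.5755 -0.1474]
adapter1_mid 0.37 [246. 332.] [ 0.4421 -0.1524]
coupler2_mouth 0.77 [319. 193.] [ 0.555  -0.2442]
sleeve2_grip 0.88 [323. 192.] [ 0.5533 -0.2472]
sleeve2_grip 0.58 [244. 334.] [ 0.4295 -0.143 ]
adapter2_mid 0.56 [321. 191.] [ 0.5581 -0.2458]
adapter2_mid 0.31 [205. 194.] [ 0.5752 -0.1511]
coupler3_mouth 0.83 [442. 190.] [ 0.5364 -0.3476]
sleeve3_grip 0.69 [438. 186.] [ 0.5384 -0.3463]
```

View pics/w1.png

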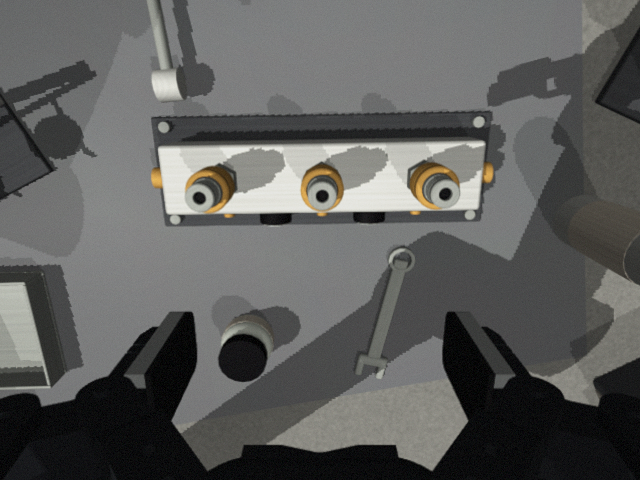

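All three adapters show: tops near (205,194), (321,192) and (443,190). I'll fit the body tops from depth.

```bash
cat >> h.py <<'E'
def tops(im,lo,hi,near,rad=.03):
    P=cloud(im); P=P[(P[:,2]>lo)&(P[:,2]<hi)]
    out=[]
    for n in near:
        q=P[np.hypot(*(P[:,:2]-n).T)<rad]
        if len(q)<5: out.append(None); continue
        (c,r)=cv2.minEnclosingCircle(q[:,:2].astype(np.float32)); 
        out.append((np.round(c,4),round(r,4),np.round(q.mean(0),4),np.round((q[:,:2].min(0)+q[:,:2].max(0))/2,4),len(q)))
    return out
E
python3 - <<'E'
from h import *
for c in ["wrist","top"]:
  im=imaging.get_image(c)
  for lo,hi in [(.128,.142),(.1,.117)]:
    for o in tops(im,lo,hi,[(.575,-.147),(.556,-.245),(.537,-.344)]): print(c,lo,o)
im=imaging.get_image("top")
for n in ["tray","plug1_head","plug2_head","plug3_head","hook_rail"]:
  for r in models.outline_of("top",n)[:2]: print(n,r["confidence"],r["bbox"])
E
```

```text
wrist 0.128 (array([ 0.5749, -0.1482]), 0.0126, array([ 0.575 , -0.1486,  0.1344]), array([ 0.5747, -0.1482]), 746)
wrist 0.128 (array([ 0.556 , -0.2464]), 0.0122, array([ 0.5564, -0.2463,  0.1347]), array([ 0.556 , -0.2463]), 685)
wrist 0.128 (array([ 0.538 , -0.3444]), 0.0126, array([ 0.5387, -0.3439,  0.1344]), array([ 0.538 , -0.3442]), 732)
wrist 0.1 (array([ 0.5748, -0.1481]), 0.0196, array([ 0.5782, -0.1551,  0.1112]), array([ 0.5745, -0.1483]), 813)
wrist 0.1 (array([ 0.5558, -0.2464]), 0.0191, array([ 0.5609, -0.2474,  0.1117]), array([ 0.5559, -0.2463]), 761)
wrist 0.1 (array([ 0.5381, -0.3441]), 0.0195, array([ 0.544 , -0.3392,  0.1112]), array([ 0.5381, -0.3443]), 803)
top 0.128 (array([ 0.5752, -0.1483]), 0.0124, array([ 0.5752, -0.148 ,  0.1347]), array([ 0.5747, -0.1475]), 74)
top 0.128 None
top 0.128 (array([ 0.539, -0.343]), 0.0125, array([ 0.5399, -0.3413,  0.1347]), array([ 0.5388, -0.3419]), 61)
top 0.1 (array([ 0.5752, -0.1483]), 0.0191, array([ 0.5716, -0.1463,  0.1119]), array([ 0.5747, -0.1484]), 93)
top 0.1 None
top 0.1 (array([ 0.5393, -0.3425]), 0.0195, array([ 0.5383, -0.3336,  0.1106]), array([ 0.5381, -0.3401]), 73)
tray 0.68 [395.0, 242.6, 135.6, 65.2]
tray 0.61 [226.5, 275.0, 84.2, 58.7]
plug1_head 0.53 [187.1, 221.3, 18.0, 15.6]
plug2_head 0.68 [228.1, 217.4, 18.9, 15.2]
plug3_head 0.47 [263.6, 202.7, 14.9, 19.3]
hook_rail 0.67 [225.0, 211.7, 127.0, 72.5]
hook_rail 0.59 [187.0, 222.8, 16.8, 18.0]
```

Request:
jog_arm(
  plan="0 0 0 .1 .1 -0 0;0 0 0 .1 .1 3.8 0;0 0 0 0 0 3.8 0;0 0 0 0 0 3.8 0;0 0 0 0 0 3.8 0;0 0 0 0 0 3.8 0;0 0 0 0 0 3.4 0;0 0 0 0 0 2 0;0 0 0 0 0 0 0;0 0 0 0 0 0 0",
  grip_force=60,
)

```text
time_s: 5.32
position: [0.5551, -0.2476, 0.0873]
tool_rot: [[0.979, -0.201, -0.001], [-0.201, -0.979, 0.001], [-0.001, -0.0, -1.0]]
ft_force: [1.0, -0.2, -0.3]
grip_width: 0.0857
gripper_force: 0.0
```

Request:
jog_arm(
  plan="0 0 0 0 0 0 255;0 0 0 0 0 0 255;0 0 0 0 0 0 255;0 0 0 0 0 0 255;0 0 0 0 0 0 255;0 0 0 0 0 0 255;0 0 0 0 0 0 255;0 0 0 0 0 0 255;0 0 0 0 0 0 255;0 0 0 0 0 0 255",
)

```text
time_s: 6.15
position: [0.5558, -0.2462, 0.0885]
tool_rot: [[0.98, -0.201, 0.002], [-0.201, -0.98, 0.001], [0.002, -0.002, -1.0]]
ft_force: [2.0, 8.6, 4.7]
grip_width: 0.0351
gripper_force: 63.3
```

```bash
python3 - <<'E'
from h import *
im=imaging.get_image("wrist"); save(im,"w2.png"); s=env.observe(); print(s["position"],s["ft_force"],s["wrist_torque"],s["grip_width"])
E
```

```text
[ 0.55573656 -0.24621751  0.08844507] [2.19381736 7.27938314 4.4526372 ] [ 0.97551439 -0.23659033  0.07571252] 0.03517111255155961
```

View pics/w2.png

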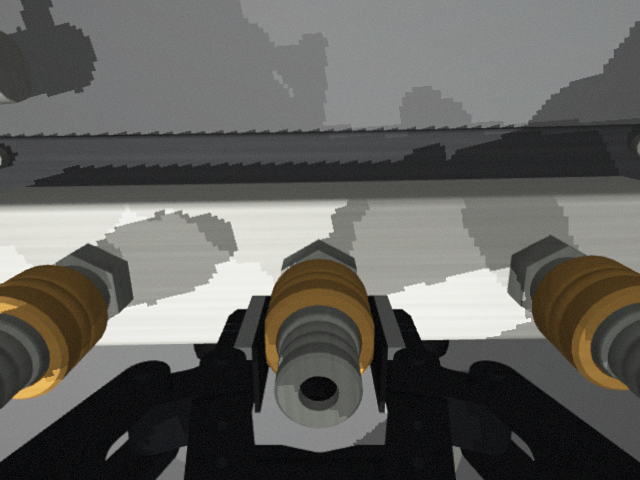

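The sleeve of coupler 2 is held between the pads (about (320,320)), with the adapter in the middle. I'll pull it down now.

Request:
jog_arm(
  plan="0 0 0 0 0 .3 255;0 0 0 0 0 .3 255;0 0 0 0 0 .3 255;0 0 0 0 0 .1 255;0 0 0 0 0 0 255;0 0 0 0 0 0 255",
)

```text
time_s: 6.7
position: [0.5559, -0.2463, 0.0804]
tool_rot: [[0.98, -0.2, 0.003], [-0.2, -0.98, 0.0], [0.003, -0.001, -1.0]]
ft_force: [-3.7, 10.6, 19.1]
grip_width: 0.0353
gripper_force: 65.1
```

```bash
python3 - <<'E'
from h import *
im=imaging.get_image("wrist"); save(im,"w3.png"); s=env.observe(); print(s["position"],s["ft_force"],s["grip_width"])
P=cloud(im); q=P[np.hypot(P[:,0]-.556,P[:,1]+.2463)<.013]; print(np.percentile(q[:,2],[50,90,97,99]),len(q))
E
```

```text
[ 0.55584211 -0.24625603  0.08037058] [-3.18938923  9.81413806 18.45309922] 0.03496653639671675
[0.14298152 0.15953238 0.16169492 0.16239043] 13145
```

View pics/w3.png

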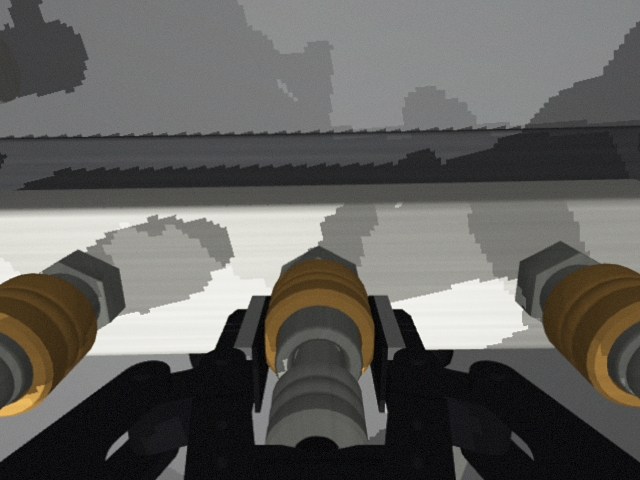

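The coupler 2 adapter has popped up, and its nipple is visible at (320,355). Next I'll let the sleeve forward, open, and grip the adapter body.

Request:
jog_arm(
  plan="0 0 0 0 0 -.4 255;0 0 0 0 0 -.6 255;0 0 0 0 0 0 100;0 0 0 0 0 0 0;0 0 0 .1 -.13 0 0;0 0 0 0 0 0 0;0 0 0 0 0 -1.5 0;0 0 0 0 0 -1.5 0;0 0 0 0 0 0 255;0 0 0 0 0 0 255",
  grip_force=40,
)

```text
time_s: 7.58
position: [0.5564, -0.2467, 0.1174]
tool_rot: [[0.979, -0.202, 0.001], [-0.202, -0.979, -0.001], [0.001, 0.0, -1.0]]
ft_force: [-0.4, -0.1, -0.9]
grip_width: 0.0636
gripper_force: 0.0
```

Request:
jog_arm(
  plan="0 0 0 0 0 0 255;0 0 0 0 0 0 255;0 0 0 0 0 0 255;0 0 0 0 0 0 255;0 0 0 0 0 0 255;0 0 0 0 0 0 255;0 0 0 0 0 0 255;0 0 0 0 0 0 255;0 0 0 0 0 0 255",
)

```text
time_s: 8.33
position: [0.5563, -0.2465, 0.1173]
tool_rot: [[0.979, -0.201, -0.0], [-0.201, -0.979, 0.0], [-0.0, -0.0, -1.0]]
ft_force: [-0.5, -0.6, -1.3]
grip_width: 0.0228
gripper_force: 39.1
```

```bash
python3 - <<'E'
from h import *
im=imaging.get_image("wrist"); save(im,"w4.png"); s=env.observe(); print(s["position"],s["ft_force"],s["grip_width"])
im=imaging.get_image("top")
P=cloud(im); q=P[(abs(P[:,0]-.44)<.12)&(abs(P[:,1]-.21)<.15)&(P[:,2]>.025)&(P[:,2]<.042)]
r=cv2.minAreaRect(q[:,:2].astype(np.float32)); print(r,len(q))
# plugs: heads from top
for n in [(.583,.297),(.607,.195),(.634,.1)]:
  q=P[(np.hypot(*(P[:,:2]-n).T)<.035)&(P[:,2]>.105)&(P[:,2]<.124)]; 
  if len(q): print(len(q),q.mean(0),cv2.minEnclosingCircle(q[:,:2].astype(np.float32)))
# rail bar
q=P[(P[:,0]>.5)&(P[:,1]>0)&(P[:,1]<.4)&(P[:,2]>.14)&(P[:,2]<.152)]
r=cv2.minAreaRect(q[:,:2].astype(np.float32)); print("bar",r,len(q))
E
```

```text
[ 0.5562976  -0.24647636  0.1173019 ] [-1.12419052 -0.039309   -0.48936041] 0.022461099914787064
((0.45533156394958496, 0.21236610412597656), (0.2028774917125702, 0.13813012838363647), 80.32353210449219) 343
187 [0.58484211 0.2930756  0.11774678] ((0.5860080718994141, 0.29403871297836304), 0.022302495315670967)
197 [0.60408774 0.19463118 0.11778521] ((0.6049975156784058, 0.19622433185577393), 0.02233709767460823)
195 [0.63639191 0.10024643 0.11800772] ((0.6374697089195251, 0.10079975426197052), 0.022396832704544067)
bar ((0.6223145723342896, 0.20080551505088806), (0.08596967160701752, 0.30056262016296387), 14.549753189086914) 423
```

The adapter is held. I'll lift it and travel to the tray.

Request:
jog_arm(
  plan="0 0 0 0 0 -2 255;0 0 0 0 0 -3 255;0 0 0 0 0 -3 255;0 0 0 -.7 -1.49 -2.2 255;0 0 0 -1.73 -3.49 0 255;0 0 0 -1.73 -3.49 0 255;0 0 0 -1.73 -3.49 0 255;0 0 0 -1.73 -3.49 0 255;0 0 0 -1.73 -3.49 0 255;0 0 0 -1.73 -3.49 0 255",
)

```text
time_s: 9.27
position: [0.4921, -0.0028, 0.2195]
tool_rot: [[0.979, -0.202, 0.0], [-0.202, -0.979, -0.0], [0.0, -0.0, -1.0]]
ft_force: [0.9, 0.2, -1.4]
grip_width: 0.0223
gripper_force: 39.3
```

Request:
jog_arm(
  plan="0 0 0 -1.73 -3.49 0 255;0 0 0 -1.73 -3.49 0 255;0 0 0 -1.73 -3.49 0 255;0 0 0 -1.73 -3.49 0 255;0 0 0 -1 -2 0 255;0 0 0 0 0 0 255",
)

```text
time_s: 9.77
position: [0.446, 0.1713, 0.2196]
tool_rot: [[0.98, -0.197, 0.0], [-0.197, -0.98, 0.001], [-0.0, -0.001, -1.0]]
ft_force: [0.3, -0.9, -0.6]
grip_width: 0.0226
gripper_force: 39.4
```

```bash
cat >> h.py <<'E'
def tray(im):
    P=cloud(im); q=P[(abs(P[:,0]-.44)<.15)&(abs(P[:,1]-.22)<.18)&(P[:,2]>.03)&(P[:,2]<.039)]
    r=cv2.minAreaRect(q[:,:2].astype(np.float32)); return np.round(r[0],4),np.round(r[1],3),round(r[2],1),len(q)
def st():
    s=env.observe(); print("t",round(s["time_s"],2),"p",np.round(s["position"],4),"yaw",round(np.degrees(np.arctan2(s["tool_rot"][1][0],s["tool_rot"][0][0])),2),"F",np.round(s["ft_force"],1),"w",round(s["grip_width"],4)); return s
def to(xyz,yaw=None):
    "shift in tool axes (cm) and rz (deg) from the measured pose"
    s=env.observe(); R=np.array(s["tool_rot"]); d=R.T@(np.array(xyz)-s["position"])*100
    y=np.degrees(np.arctan2(R[1,0],R[0,0])); print("shift cm",np.round(d,2),"rz",None if yaw is None else round(y-yaw,2))
E
python3 - <<'E'
from h import *
st()
for c in ["wrist","top"]:
  im=imaging.get_image(c); print(tray(im)); save(im,c+"5.png")
E
```

```text
t 9.77 p [0.446  0.1713 0.2196] yaw -11.37 F [ 0.3 -0.9 -0.6] w 0.0226
(array([0.4533, 0.212 ]), array([0.201, 0.141]), 79.9, 5055)
(array([0.4517, 0.1942]), array([0.166, 0.139]), 79.2, 158)
```

View pics/wrist5.png

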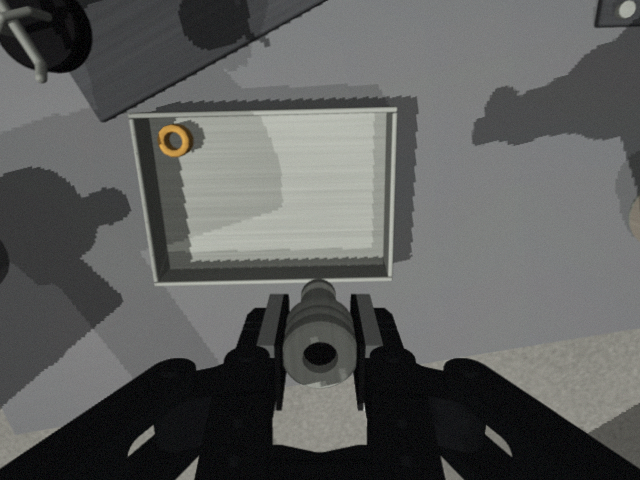

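The adapter is held upright at (320,340), over the tray. The tray is still in place, with the bush at (174,140). I'll lower it, release, and go to coupler 1.

Request:
jog_arm(
  plan="0 0 0 0 0 4 255;0 0 0 0 0 4 255;0 0 0 0 0 4 255;0 0 0 0 0 4 255;0 0 0 0 0 2.2 255;0 0 0 0 0 .5 255;0 0 0 0 0 0 130;0 0 0 0 0 0 130;0 0 0 0 0 0 130;0 0 0 0 0 0 130",
)

```text
time_s: 10.7
position: [0.4486, 0.1678, 0.0339]
tool_rot: [[0.979, -0.202, 0.003], [-0.202, -0.979, 0.0], [0.003, -0.001, -1.0]]
ft_force: [0.4, 0.1, -0.5]
grip_width: 0.0419
gripper_force: 0.0
```

Request:
jog_arm(
  plan="0 0 0 0 0 -3.8 130;0 0 0 0 0 -3.8 130;0 0 0 0 0 -3.8 0;0 0 0 0 0 -3.8 0;0 0 0 1 1.6 -2.8 0;0 0 0 2.1 3.2 0 0;0 0 0 2.1 3.2 0 0;0 0 0 2.1 3.2 0 0;0 0 0 2.1 3.2 0 0;0 0 0 2.1 3.2 0 0",
)

```text
time_s: 11.53
position: [0.525, -0.0295, 0.2138]
tool_rot: [[0.98, -0.201, 0.002], [-0.201, -0.98, -0.001], [0.002, 0.0, -1.0]]
ft_force: [0.7, 0.8, -0.3]
grip_width: 0.0856
gripper_force: 0.0
```

Request:
jog_arm(
  plan="0 0 0 2.1 3.2 0 0;0 0 0 2.1 3.2 0 0;0 0 0 2.1 3.2 0 0;0 0 0 1.1 1.6 0 0;0 0 0 0 0 0 0;0 0 0 0 0 0 0",
)

```text
time_s: 12.03
position: [0.5745, -0.1529, 0.2129]
tool_rot: [[0.979, -0.203, 0.001], [-0.203, -0.979, -0.0], [0.001, 0.0, -1.0]]
ft_force: [-0.3, 0.2, 0.5]
grip_width: 0.0855
gripper_force: 0.0
```

```bash
python3 - <<'E'
from h import *
st(); to((.5749,-.1482,.0865),-10.7)
for c in ["top"]:
  im=imaging.get_image(c); print(tray(im)); save(im,"top6.png",(150,180,390,330),3)
E
```

```text
t 12.03 p [ 0.5745 -0.1529  0.2129] yaw -11.7 F [-0.3  0.2  0.5] w 0.0855
shift cm [-0.07 -0.47 12.64] rz -1.0
(array([0.4553, 0.2119]), array([0.202, 0.138]), 80.4, 281)
```

View pics/top6.png

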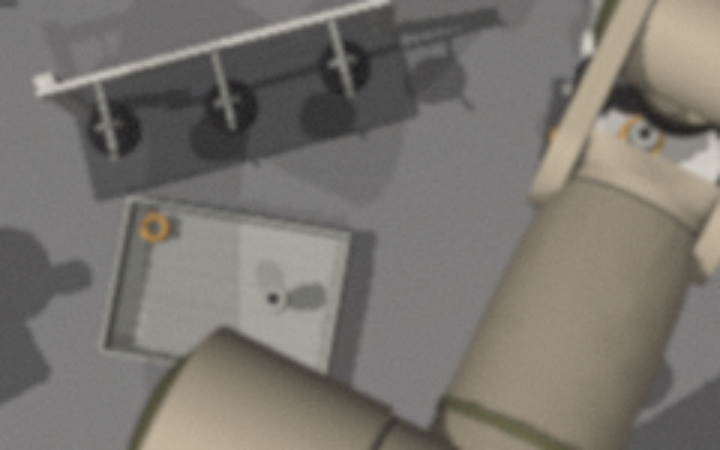

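The first adapter is in the tray at (272,297). Now the coupler 1 sleeve.

Request:
jog_arm(
  plan="0 0 -1 -.07 -.47 0 0;0 0 0 0 0 3 0;0 0 0 0 0 3 0;0 0 0 0 0 3 0;0 0 0 0 0 2.4 0;0 0 0 0 0 1.2 0;0 0 0 0 0 0 0;0 0 0 0 0 0 255;0 0 0 0 0 0 255;0 0 0 0 0 0 255",
  grip_force=60,
)

```text
time_s: 12.92
position: [0.5755, -0.1474, 0.0879]
tool_rot: [[0.983, -0.184, 0.002], [-0.184, -0.983, -0.001], [0.003, 0.001, -1.0]]
ft_force: [-0.5, 0.9, 0.7]
grip_width: 0.0518
gripper_force: 0.0
```

Request:
jog_arm(
  plan="0 0 0 0 0 0 255;0 0 0 0 0 0 255;0 0 0 0 0 0 255;0 0 0 0 0 0 255;0 0 0 0 0 0 255;0 0 0 0 0 0 255;0 0 0 0 0 0 255",
)

```text
time_s: 13.5
position: [0.5752, -0.1478, 0.0872]
tool_rot: [[0.983, -0.184, 0.001], [-0.184, -0.983, -0.001], [0.002, 0.0, -1.0]]
ft_force: [-1.8, 0.3, 6.6]
grip_width: 0.035
gripper_force: 63.7
```

Request:
jog_arm(
  plan="0 0 0 0 0 .3 255;0 0 0 0 0 .3 255;0 0 0 0 0 .3 255;0 0 0 0 0 .2 255;0 0 0 0 0 0 255;0 0 0 0 0 0 255",
)

```text
time_s: 14.0
position: [0.5753, -0.1479, 0.0788]
tool_rot: [[0.983, -0.184, 0.003], [-0.184, -0.983, -0.002], [0.003, 0.001, -1.0]]
ft_force: [-8.3, 2.9, 25.7]
grip_width: 0.0347
gripper_force: 66.2
```

```bash
python3 - <<'E'
from h import *
st(); im=imaging.get_image("wrist")
a=cv2.imread("pics/w3.png"); b=im["pixels"][:,:,::-1]
cv2.imwrite("pics/w7.png",np.hstack([a[230:460,200:440],b[230:460,200:440]]))
E
```

```text
t 14.0 p [ 0.5753 -0.1479  0.0788] yaw -10.62 F [-8.3  2.9 25.7] w 0.0347
```

View pics/w7.png

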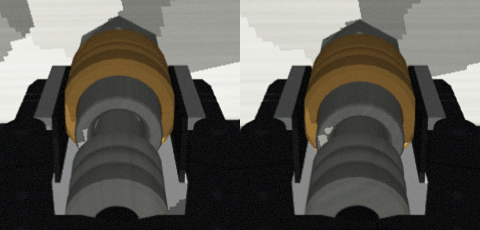

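The coupler 1 adapter is up too (right half of the picture, same as coupler 2 on the left). I'll release the sleeve and grip the adapter.

Request:
jog_arm(
  plan="0 0 0 0 0 -.5 255;0 0 0 0 0 -.6 255;0 0 0 0 0 0 100;0 0 0 0 0 0 0;0 0 0 0 0 0 0;0 0 0 0 0 0 0;0 0 0 0 0 -1.5 0;0 0 0 0 0 -1.6 0;0 0 0 0 0 0 255;0 0 0 0 0 0 255",
  grip_force=40,
)

```text
time_s: 14.88
position: [0.5751, -0.1476, 0.1173]
tool_rot: [[0.983, -0.184, 0.001], [-0.184, -0.983, -0.0], [0.001, 0.0, -1.0]]
ft_force: [-0.5, 0.6, -0.7]
grip_width: 0.0639
gripper_force: 0.0
```

Request:
jog_arm(
  plan="0 0 0 0 0 0 255;0 0 0 0 0 0 255;0 0 0 0 0 0 255;0 0 0 0 0 0 255;0 0 0 0 0 0 255;0 0 0 0 0 0 255;0 0 0 0 0 0 255;0 0 0 0 0 0 255;0 0 0 0 0 0 255",
)

```text
time_s: 15.63
position: [0.5748, -0.1475, 0.1172]
tool_rot: [[0.983, -0.184, -0.0], [-0.184, -0.983, 0.0], [-0.0, -0.0, -1.0]]
ft_force: [-0.8, 0.1, -2.2]
grip_width: 0.0227
gripper_force: 39.1
```

Request:
jog_arm(
  plan="0 0 0 0 0 -2 255;0 0 0 0 0 -3 255;0 0 0 0 0 -3 255;0 0 0 0 0 -2 255;0 0 0 0 0 0 255;0 0 0 0 0 0 255",
)

```text
time_s: 16.13
position: [0.5751, -0.1477, 0.218]
tool_rot: [[0.983, -0.184, 0.002], [-0.184, -0.983, -0.001], [0.002, 0.0, -1.0]]
ft_force: [-0.1, -0.8, -2.0]
grip_width: 0.0227
gripper_force: 39.3
```

```bash
python3 - <<'E'
from h import *
st(); im=imaging.get_image("top"); t=tray(im); print(t)
a=np.radians(t[2]); y=np.array([np.cos(a),np.sin(a)]); p=np.array(t[0])+.035*y+.02*np.array([-y[1],y[0]]); print(p); to((*p,.22))
E
```

```text
t 16.13 p [ 0.5751 -0.1477  0.218 ] yaw -10.62 F [-0.1 -0.8 -2. ] w 0.0227
(array([0.4557, 0.2112]), array([0.202, 0.138]), 81.0, 292)
[0.44142144 0.24889778]
shift cm [-20.4  -36.5   -0.31] rz None
```

Request:
jog_arm(
  plan="0 0 0 -1.85 -3.32 0 255;0 0 0 -1.85 -3.32 0 255;0 0 0 -1.85 -3.32 0 255;0 0 0 -1.85 -3.32 0 255;0 0 0 -1.85 -3.32 0 255;0 0 0 -1.85 -3.32 0 255;0 0 0 -1.85 -3.32 0 255;0 0 0 -1.85 -3.32 0 255;0 0 0 -1.85 -3.32 0 255;0 0 0 -1.85 -3.32 0 255",
)

```text
time_s: 17.02
position: [0.4528, 0.2143, 0.2159]
tool_rot: [[0.983, -0.185, -0.003], [-0.185, -0.983, -0.001], [-0.003, 0.001, -1.0]]
ft_force: [1.1, 0.3, -1.8]
grip_width: 0.0225
gripper_force: 39.4
```

Request:
jog_arm(
  plan="0 0 0 -1.85 -3.32 0 255;0 0 0 0 0 0 255;0 0 0 0 0 4 255;0 0 0 0 0 4 255;0 0 0 0 0 4 255;0 0 0 0 0 4 255;0 0 0 0 0 2 255;0 0 0 0 0 .5 255;0 0 0 0 0 0 130;0 0 0 0 0 0 130",
)

```text
time_s: 17.85
position: [0.4427, 0.2489, 0.033]
tool_rot: [[0.983, -0.184, 0.001], [-0.184, -0.983, 0.0], [0.001, -0.0, -1.0]]
ft_force: [0.2, 0.5, -0.6]
grip_width: 0.0418
gripper_force: 0.0
```

Request:
jog_arm(
  plan="0 0 0 0 0 0 130;0 0 0 0 0 0 130;0 0 0 0 0 -3.8 130;0 0 0 0 0 -3.8 130;0 0 0 0 0 -3.8 0;0 0 0 0 0 -3.8 0;0 0 0 0 0 -2.8 0;0 0 0 0 0 0 0",
)

```text
time_s: 18.52
position: [0.4441, 0.2495, 0.2193]
tool_rot: [[0.983, -0.184, 0.012], [-0.184, -0.983, 0.004], [0.012, -0.006, -1.0]]
ft_force: [0.4, 0.1, 0.0]
grip_width: 0.0851
gripper_force: 0.0
```

```bash
python3 - <<'E'
from h import *
st(); to((.538,-.3443,.0865),-10.7)
im=imaging.get_image("wrist"); print(tray(im))
save(im,"w8.png")
E
```

```text
t 18.52 p [0.4441 0.2495 0.2193] yaw -10.61 F [0.4 0.1 0. ] w 0.0851
shift cm [20.01 56.72 13.18] rz 0.09
(array([0.4531, 0.2115]), array([0.2  , 0.141]), 80.0, 5416)
```

View pics/w8.png

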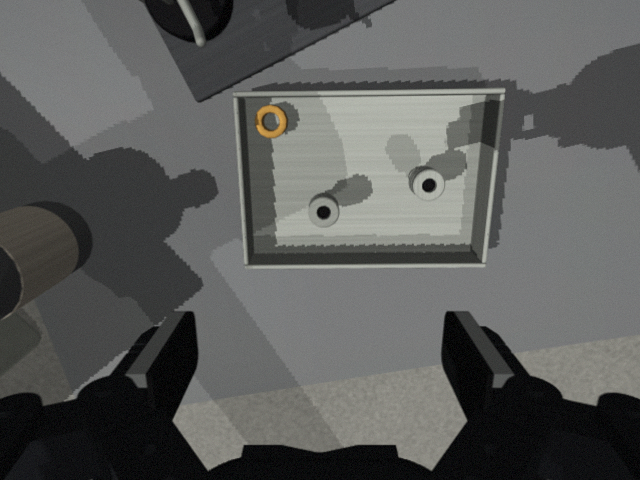

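Both adapters stand in the tray, at (323,210) and (428,184). On to coupler 3.

Request:
jog_arm(
  plan="0 0 0 1.334 3.78 0 0;0 0 0 1.334 3.78 0 0;0 0 0 1.334 3.78 0 0;0 0 0 1.334 3.78 0 0;0 0 0 1.334 3.78 0 0;0 0 0 1.334 3.78 0 0;0 0 0 1.334 3.78 0 0;0 0 0 1.334 3.78 0 0;0 0 0 1.334 3.78 0 0;0 0 0 1.334 3.78 0 0",
)

```text
time_s: 19.4
position: [0.5031, -0.1491, 0.2119]
tool_rot: [[0.983, -0.185, -0.001], [-0.185, -0.983, 0.0], [-0.001, -0.0, -1.0]]
ft_force: [0.5, 1.2, -0.1]
grip_width: 0.0852
gripper_force: 0.0
```

Request:
jog_arm(
  plan="0 0 0 1.334 3.78 0 0;0 0 0 1.334 3.78 0 0;0 0 0 1.334 3.78 0 0;0 0 0 1.334 3.78 0 0;0 0 0 1.334 3.78 0 0;0 0 0 0 0 0 0;0 0 0 0 0 0 0;0 0 0 0 0 0 0",
)

```text
time_s: 20.07
position: [0.534, -0.3448, 0.2116]
tool_rot: [[0.983, -0.185, -0.001], [-0.185, -0.983, 0.001], [-0.001, -0.001, -1.0]]
ft_force: [-0.5, 0.8, 0.0]
grip_width: 0.0854
gripper_force: 0.0
```

```bash
python3 - <<'E'
from h import *
st(); to((.538,-.3443,.0865),-10.7)
for o in tops(imaging.get_image("wrist"),.128,.142,[(.538,-.344)]): print(o)
E
```

```text
t 20.07 p [ 0.534  -0.3448  0.2116] yaw -10.63 F [-0.5  0.8  0. ] w 0.0854
shift cm [ 0.4  -0.11 12.51] rz 0.07
(array([ 0.5382, -0.3447]), 0.0122, array([ 0.5388, -0.3447,  0.1346]), array([ 0.5382, -0.3446]), 1520)
```

Request:
jog_arm(
  plan="0 0 0 .4 -.07 0 0;0 0 0 0 0 3 0;0 0 0 0 0 3 0;0 0 0 0 0 3 0;0 0 0 0 0 2.4 0;0 0 0 0 0 1.1 0;0 0 0 0 0 0 0;0 0 0 0 0 0 255;0 0 0 0 0 0 255;0 0 0 0 0 0 255",
  grip_force=60,
)

```text
time_s: 20.95
position: [0.5391, -0.3457, 0.0893]
tool_rot: [[0.983, -0.184, 0.002], [-0.184, -0.983, -0.002], [0.003, 0.002, -1.0]]
ft_force: [0.6, 0.1, 0.1]
grip_width: 0.0517
gripper_force: 0.0
```

Request:
jog_arm(
  plan="0 0 0 0 0 0 255;0 0 0 0 0 0 255;0 0 0 0 0 0 255;0 0 0 0 0 0 255;0 0 0 0 0 0 255;0 0 0 0 0 0 255;0 0 0 0 0 0 255",
)

```text
time_s: 21.53
position: [0.539, -0.3448, 0.0886]
tool_rot: [[0.983, -0.184, 0.002], [-0.184, -0.983, -0.0], [0.002, -0.0, -1.0]]
ft_force: [0.1, 5.6, 4.8]
grip_width: 0.0351
gripper_force: 63.6
```

Request:
jog_arm(
  plan="0 0 0 0 0 .3 255;0 0 0 0 0 .3 255;0 0 0 0 0 .3 255;0 0 0 0 0 .2 255;0 0 0 0 0 0 255;0 0 0 0 0 0 255",
)

```text
time_s: 22.03
position: [0.5391, -0.3448, 0.0803]
tool_rot: [[0.983, -0.184, 0.003], [-0.184, -0.983, -0.002], [0.003, 0.001, -1.0]]
ft_force: [-5.1, 10.0, 22.9]
grip_width: 0.0349
gripper_force: 65.7
```

```bash
python3 - <<'E'
from h import *
st(); im=imaging.get_image("wrist")
a=cv2.imread("pics/w3.png"); b=im["pixels"][:,:,::-1]
cv2.imwrite("pics/w9.png",np.hstack([a[230:460,200:440],b[230:460,200:440]]))
E
```

```text
t 22.03 p [ 0.5391 -0.3448  0.0803] yaw -10.59 F [-5.1 10.  22.9] w 0.0349
```

View pics/w9.png

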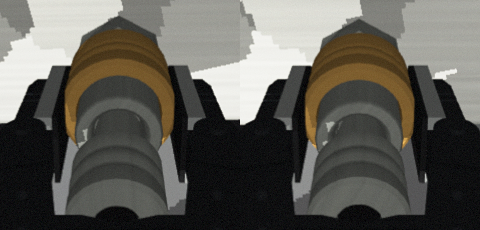

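The third adapter has popped. Same sequence as before.

Request:
jog_arm(
  plan="0 0 0 0 0 -.5 255;0 0 0 0 0 -.6 255;0 0 0 0 0 0 100;0 0 0 0 0 0 0;0 0 0 0 -.08 0 0;0 0 0 0 0 0 0;0 0 0 0 0 -1.5 0;0 0 0 0 0 -1.5 0;0 0 0 0 0 0 255;0 0 0 0 0 0 255",
  grip_force=40,
)

```text
time_s: 22.92
position: [0.5387, -0.3448, 0.1174]
tool_rot: [[0.983, -0.184, 0.001], [-0.184, -0.983, -0.001], [0.001, 0.001, -1.0]]
ft_force: [-1.0, 0.6, 0.3]
grip_width: 0.0642
gripper_force: 0.0
```

Request:
jog_arm(
  plan="0 0 0 0 0 0 255;0 0 0 0 0 0 255;0 0 0 0 0 0 255;0 0 0 0 0 0 255;0 0 0 0 0 0 255;0 0 0 0 0 0 255;0 0 0 0 0 0 255;0 0 0 0 0 0 255;0 0 0 0 0 0 255",
)

```text
time_s: 23.67
position: [0.5386, -0.3445, 0.1173]
tool_rot: [[0.983, -0.184, -0.0], [-0.184, -0.983, 0.0], [-0.0, -0.0, -1.0]]
ft_force: [-0.0, -0.5, -0.9]
grip_width: 0.0228
gripper_force: 39.1
```

Request:
jog_arm(
  plan="0 0 0 0 0 -2 255;0 0 0 0 0 -3 255;0 0 0 0 0 -3 255;0 0 0 0 0 -2 255;0 0 0 0 0 0 255;0 0 0 0 0 0 255",
)

```text
time_s: 24.17
position: [0.5387, -0.3447, 0.218]
tool_rot: [[0.983, -0.184, 0.001], [-0.184, -0.983, -0.001], [0.002, 0.001, -1.0]]
ft_force: [0.1, -0.3, -1.9]
grip_width: 0.0224
gripper_force: 39.3
```

```bash
python3 - <<'E'
from h import *
st(); im=imaging.get_image("top"); t=tray(im); print(t)
for o in tops(im,.12,.155,[(.575,-.148),(.556,-.246)]): print(o)
a=np.radians(t[2]); y=np.array([np.cos(a),np.sin(a)]); p=np.array(t[0])+.0*y+.032*np.array([y[1],-y[0]]); print(p); to((*p,.22))
E
```

```text
t 24.17 p [ 0.5387 -0.3447  0.218 ] yaw -10.62 F [ 0.1 -0.3 -1.9] w 0.0224
(array([0.4539, 0.2117]), array([0.201, 0.14 ]), 80.0, 346)
None
None
[0.48541385 0.20614326]
shift cm [-15.35 -53.13  -0.3 ] rz None
```

Request:
jog_arm(
  plan="0 0 0 -1.1 -3.8 0 255;0 0 0 -1.1 -3.8 0 255;0 0 0 -1.1 -3.8 0 255;0 0 0 -1.1 -3.8 0 255;0 0 0 -1.1 -3.8 0 255;0 0 0 -1.1 -3.8 0 255;0 0 0 -1.1 -3.8 0 255;0 0 0 -1.1 -3.8 0 255;0 0 0 -1.1 -3.8 0 255;0 0 0 -1.1 -3.8 0 255",
)

```text
time_s: 25.05
position: [0.4993, 0.0511, 0.2158]
tool_rot: [[0.983, -0.185, -0.003], [-0.185, -0.983, 0.0], [-0.003, 0.0, -1.0]]
ft_force: [1.2, -1.1, -0.8]
grip_width: 0.0228
gripper_force: 39.4
```

Request:
jog_arm(
  plan="0 0 0 -1.1 -3.8 0 255;0 0 0 -1.1 -3.8 0 255;0 0 0 -1.1 -3.8 0 255;0 0 0 -1.1 -3.7 0 255;0 0 0 0 0 0 255;0 0 0 0 0 0 255",
)

```text
time_s: 25.55
position: [0.484, 0.2072, 0.2157]
tool_rot: [[0.983, -0.181, -0.003], [-0.181, -0.984, -0.001], [-0.003, 0.001, -1.0]]
ft_force: [-0.5, 0.5, -1.4]
grip_width: 0.023
gripper_force: 39.6
```

```bash
python3 - <<'E'
from h import *
st(); to((.4854,.206,.033))
im=imaging.get_image("wrist"); print(tray(im))
E
```

```text
t 25.55 p [0.484  0.2072 0.2157] yaw -10.42 F [-0.5  0.5 -1.4] w 0.023
shift cm [ 0.21  0.07 18.27] rz None
(array([0.4535, 0.2119]), array([0.2  , 0.141]), 80.0, 4350)
```

Request:
jog_arm(
  plan="0 0 0 .1 0 4 255;0 0 0 0 0 4 255;0 0 0 0 0 4 255;0 0 0 0 0 4 255;0 0 0 0 0 1.8 255;0 0 0 0 0 .4 255;0 0 0 0 0 0 130;0 0 0 0 0 0 130;0 0 0 0 0 0 130;0 0 0 0 0 0 130",
)

```text
time_s: 26.43
position: [0.487, 0.2055, 0.0369]
tool_rot: [[0.983, -0.185, 0.003], [-0.185, -0.983, 0.001], [0.003, -0.001, -1.0]]
ft_force: [0.3, -0.7, -0.6]
grip_width: 0.042
gripper_force: 0.0
```

Request:
jog_arm(
  plan="0 0 0 0 0 -4 130;0 0 0 0 0 -4 130;0 0 0 0 0 -4 0;0 0 0 0 0 -4 0;0 0 -5 0 0 -4 0;0 0 -5 0 0 -4 0;0 0 -5 0 0 -4 0;0 0 -5 0 0 -2 0;0 0 -5 0 0 0 0;0 0 0 0 0 0 0",
)

```text
time_s: 27.27
position: [0.486, 0.2056, 0.3376]
tool_rot: [[0.968, 0.251, 0.005], [0.251, -0.968, 0.001], [0.005, 0.0, -1.0]]
ft_force: [-0.6, 0.5, -0.5]
grip_width: 0.0854
gripper_force: 0.0
```

Request:
jog_arm(
  plan="0 0 0 3 0 0 0;0 0 0 3 0 0 0;0 0 0 3 0 0 0;0 0 0 2 0 0 0;0 0 0 0 0 0 0;0 0 0 0 0 0 0",
)

```text
time_s: 27.77
position: [0.5928, 0.2328, 0.334]
tool_rot: [[0.969, 0.246, -0.002], [0.246, -0.969, -0.0], [-0.002, -0.0, -1.0]]
ft_force: [-0.3, 0.2, -0.2]
grip_width: 0.0855
gripper_force: 0.0
```

```bash
python3 - <<'E'
from h import *
st(); 
im=imaging.get_image("wrist"); save(im,"w10.png"); print(tray(im))
for o in tops(im,.105,.124,[(.586,.294),(.605,.196),(.637,.1008)]): print(o)
P=cloud(im);q=P[(P[:,0]>.5)&(P[:,1]>0)&(P[:,1]<.4)&(P[:,2]>.143)&(P[:,2]<.15)]
print("bar",cv2.minAreaRect(q[:,:2].astype(np.float32)))
E
```

```text
t 27.77 p [0.5928 0.2328 0.334 ] yaw 14.25 F [-0.3  0.2 -0.2] w 0.0855
(array([0.4528, 0.2115]), array([0.2  , 0.142]), 80.2, 2598)
(array([0.5848, 0.2939]), 0.0224, array([0.5867, 0.2926, 0.1182]), array([0.5849, 0.2937]), 1736)
(array([0.604 , 0.1955]), 0.0224, array([0.6051, 0.1972, 0.1183]), array([0.6041, 0.1959]), 1670)
(array([0.6372, 0.1008]), 0.0229, array([0.6373, 0.1055, 0.1175]), array([0.6367, 0.1008]), 1832)
bar ((0.6194606423377991, 0.20039543509483337), (0.08440706133842468, 0.30027174949645996), 13.982117652893066)
```

View pics/w10.png

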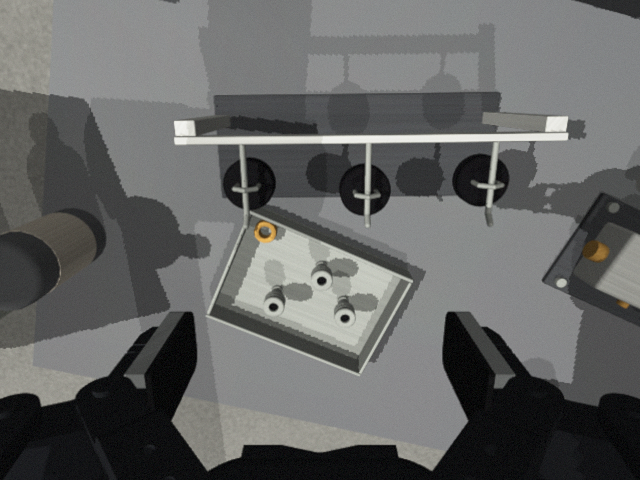

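All three adapters stand in the tray at (275,305), (321,278) and (344,316). The plugs hang at (248,183), (365,188) and (481,180). First I'll go for plug 3.

Request:
jog_arm(
  plan="0 0 0 .25 3.47 0 0;0 0 0 .25 3.47 0 0;0 0 0 .25 3.47 0 0;0 0 0 .25 3.47 0 0;0 0 0 0 0 3 0;0 0 0 0 0 3 0;0 0 0 0 0 3 0;0 0 0 0 0 3 0;0 0 0 0 0 0 0;0 0 0 0 0 0 0",
)

```text
time_s: 28.65
position: [0.6358, 0.1009, 0.2158]
tool_rot: [[0.969, 0.248, -0.002], [0.248, -0.969, 0.0], [-0.002, -0.0, -1.0]]
ft_force: [-0.0, -0.1, 0.6]
grip_width: 0.0853
gripper_force: 0.0
```

```bash
python3 - <<'E'
from h import *
st(); to((.6367,.1008,.087),14)
im=imaging.get_image("wrist")
for o in tops(im,.105,.124,[(.637,.1008)]): print(o)
E
```

```text
t 28.65 p [0.6358 0.1009 0.2158] yaw 14.34 F [-0.  -0.1  0.6] w 0.0853
shift cm [ 0.1   0.04 12.88] rz 0.34
(array([0.6366, 0.1008]), 0.0221, array([0.6388, 0.1015, 0.1182]), array([0.6368, 0.1009]), 3319)
```

Request:
jog_arm(
  plan="0 0 0 .1 0 3 0;0 0 0 0 0 3 0;0 0 0 0 0 3 0;0 0 0 0 0 2.8 0;0 0 0 0 0 1 0;0 0 0 0 0 0 0;0 0 0 0 0 0 255;0 0 0 0 0 0 255;0 0 0 0 0 0 255;0 0 0 0 0 0 255",
  grip_force=30,
)

```text
time_s: 29.53
position: [0.6385, 0.1011, 0.0891]
tool_rot: [[0.969, 0.248, 0.003], [0.248, -0.969, -0.0], [0.003, 0.001, -1.0]]
ft_force: [1.2, -0.5, 3.4]
grip_width: 0.0428
gripper_force: 29.9
```

Request:
jog_arm(
  plan="0 0 0 0 0 0 255;0 0 0 0 0 0 255;0 0 0 0 0 0 255;0 0 0 0 0 0 255;0 0 0 0 0 0 255;0 0 0 0 0 0 255",
)

```text
time_s: 30.03
position: [0.6385, 0.1011, 0.0889]
tool_rot: [[0.969, 0.248, 0.003], [0.248, -0.969, -0.0], [0.003, 0.001, -1.0]]
ft_force: [-0.1, 0.1, 6.4]
grip_width: 0.0431
gripper_force: 30.2
```

```bash
python3 - <<'E'
from h import *
st()
im=imaging.get_image("wrist"); save(im,"w11.png")
for o in tops(im,.105,.124,[(.637,.1008)]): print(o)
E
```

```text
t 30.03 p [0.6385 0.1011 0.0889] yaw 14.37 F [-0.1  0.1  6.4] w 0.0431
(array([0.6434, 0.1024]), 0.0283, array([0.6422, 0.1024, 0.1173]), array([0.6373, 0.1034]), 12574)
```

View pics/w11.png

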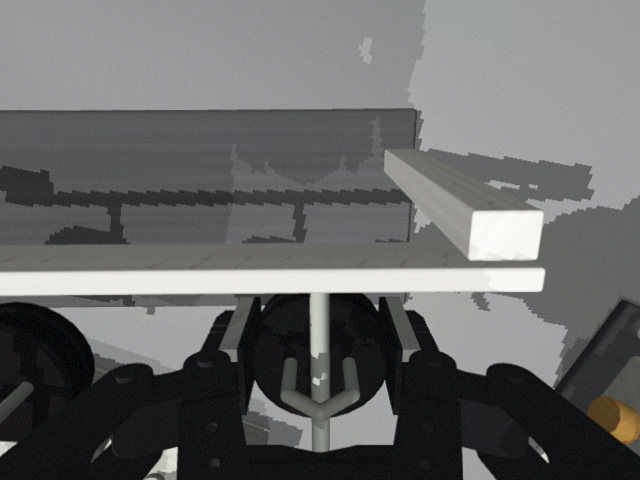

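The plug 3 head sits between the pads at (320,350), with the rod through its eye. I'll lift 11 to 12 mm and slide it off the hook.

Request:
jog_arm(
  plan="0 0 0 0 0 -.3 255;0 0 0 0 0 -.3 255;0 0 0 0 0 -.3 255;0 0 0 0 0 -.3 255;0 0 0 0 0 0 255;0 0 0 0 0 0 255",
)

```text
time_s: 30.58
position: [0.6378, 0.1011, 0.0995]
tool_rot: [[0.969, 0.248, 0.0], [0.248, -0.969, 0.0], [0.0, 0.0, -1.0]]
ft_force: [-0.1, -0.0, -1.0]
grip_width: 0.0429
gripper_force: 30.5
```

Request:
jog_arm(
  plan="0 0 0 -1 0 0 255;0 0 0 -1 0 0 255;0 0 0 -1 0 0 255;0 0 0 -1 0 0 255;0 0 0 -1 0 0 255;0 0 0 -.5 0 0 255;0 0 0 0 0 0 255;0 0 0 0 0 0 255",
)

```text
time_s: 31.25
position: [0.5848, 0.0875, 0.0994]
tool_rot: [[0.969, 0.248, 0.0], [0.248, -0.969, 0.0], [0.0, 0.0, -1.0]]
ft_force: [0.1, -0.8, -0.8]
grip_width: 0.0428
gripper_force: 30.5
```

Request:
jog_arm(
  plan="0 0 0 0 0 -3 255;0 0 0 0 0 -4 255;0 0 0 0 0 -4 255;0 0 0 0 0 -1 255;0 0 0 0 0 0 255;0 0 0 0 0 0 255",
)

```text
time_s: 31.75
position: [0.5847, 0.0875, 0.2189]
tool_rot: [[0.969, 0.248, 0.0], [0.248, -0.969, -0.0], [0.0, 0.0, -1.0]]
ft_force: [-0.8, 0.4, -0.8]
grip_width: 0.0433
gripper_force: 30.8
```

```bash
cat >> h.py <<'E'
def held(im):
    "held head: circle of its top face in the tool frame"
    s=env.observe(); R=np.array(s["tool_rot"]); P=(cloud(im)-s["position"])@R
    q=P[(np.hypot(P[:,0],P[:,1])<.024)&(P[:,2]<-.018)&(P[:,2]>-.042)]
    zh=np.median(q[:,2]); f=q[abs(q[:,2]-zh)<.0025]; f=f[abs(f[:,1])<.0195]
    A=np.c_[2*f[:,:2],np.ones(len(f))]
    print("head top z",np.round(np.percentile(q[:,2],[10,25,50,75,90]),4),"x",np.round(np.percentile(f[:,0],[.5,50,99.5]),4),"y",np.round(np.percentile(f[:,1],[.5,50,99.5]),4),len(f),"plane",np.round(np.linalg.lstsq(np.c_[f[:,:2],np.ones(len(f))],f[:,2],rcond=None)[0],3))
    return f
E
python3 - <<'E'
from h import *
st(); im=imaging.get_image("wrist"); f=held(im); np.save("f.npy",f); save(im,"w12.png")
to((.5382,-.3446,.22),-10.7); to((.5382,-.3446,.22),14)
E
```

```text
t 31.75 p [0.5847 0.0875 0.2189] yaw 14.38 F [-0.8  0.4 -0.8] w 0.0433
head top z [-0.0352 -0.0308 -0.0303 -0.0297 -0.0268] x [-0.02    0.004   0.0205] y [-0.0192 -0.0002  0.0192] 10965 plane [ 0.01   0.006 -0.03 ]
shift cm [-15.19  40.72  -0.21] rz 25.08
shift cm [-15.19  40.72  -0.21] rz 0.38
```

View pics/w12.png

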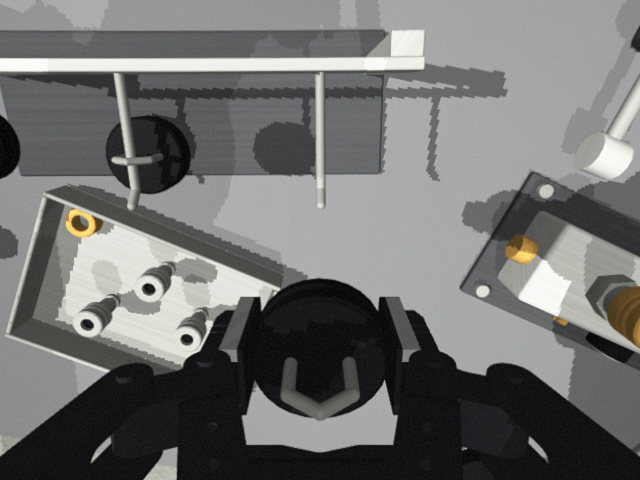

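Plug 3 is held level in the gripper at (320,345), and its hook (320,140) is empty. I'll work out its offset in the hand, then stop short of coupler 1 to measure the nose from close by.

```bash
cat >> h.py <<'E'
def fitc(xy,r=None):
    from scipy.optimize import least_squares
    f=lambda p:np.hypot(xy[:,0]-p[0],xy[:,1]-p[1])-(p[2] if r is None else r)
    s=least_squares(f,[*xy.mean(0),.02],loss="soft_l1",f_scale=.0005); return np.round(s.x,4),round(np.sqrt(np.mean(s.fun**2)),5)
def rim(f,n=40):
    "outer edge points by angle"
    c=(f.min(0)+f.max(0))[:2]/2; d=f[:,:2]-c; a=np.arctan2(d[:,1],d[:,0]); r=np.hypot(*d.T)
    return np.array([c+d[i][np.argmax(r[i])] for k in range(n) if (i:=np.nonzero((a>=-np.pi+2*np.pi*k/n)&(a<-np.pi+2*np.pi*(k+1)/n))[0]).size>10])
E
python3 - <<'E'
from h import *
f=np.load("f.npy"); g=f[abs(f[:,1])<.016]; e=rim(g); e=e[abs(e[:,1])<.0155]
print(fitc(e),fitc(e[e[:,0]>0],.022),fitc(e[e[:,0]<0],.022))
to((.5749-.08*.969,-.1482-.08*.248,.22))
E
```

```text
(array([-0.0008, -0.0005,  0.022 ]), np.float64(0.00044)) (array([0.0381, 0.0051, 0.02  ]), np.float64(0.00339)) (array([-0.0008, -0.0005,  0.02  ]), np.float64(0.00064))
shift cm [-14.76  22.6   -0.2 ] rz None
```

Request:
jog_arm(
  plan="0 0 0 -2.1 3.23 0 255;0 0 0 -2.1 3.23 0 255;0 0 0 -2.1 3.23 0 255;0 0 0 -2.1 3.23 0 255;0 0 0 -2.1 3.23 0 255;0 0 0 -2.1 3.23 0 255;0 0 0 -2.1 3.22 0 255;0 0 0 0 0 0 255;0 0 0 0 0 0 255;0 0 0 0 0 0 255",
)

```text
time_s: 32.63
position: [0.498, -0.1675, 0.218]
tool_rot: [[0.969, 0.248, -0.002], [0.248, -0.969, 0.002], [-0.002, -0.002, -1.0]]
ft_force: [-0.2, 0.3, -0.4]
grip_width: 0.0429
gripper_force: 30.9
```

```bash
cat >> h.py <<'E'
def noses(im,near):
    P=cloud(im)
    for n in near:
        q=P[(np.hypot(*(P[:,:2]-n).T)<.016)&(P[:,2]>.1135)&(P[:,2]<.117)]
        if len(q)<60: print("none"); continue
        e=rim(q,36); print("nose",fitc(e,.013),fitc(e),len(q),round(np.median(q[:,2]),4))
        q=P[(np.hypot(*(P[:,:2]-n).T)<.025)&(P[:,2]>.1095)&(P[:,2]<.1128)]
        if len(q)>60: e=rim(q,36); print("sleeve",fitc(e,.019),fitc(e),len(q),round(np.median(q[:,2]),4))
E
python3 - <<'E'
from h import *
st(); im=imaging.get_image("wrist"); f=held(im); g=f[abs(f[:,1])<.016]; e=rim(g); e=e[abs(e[:,1])<.0155]; print(fitc(e))
noses(im,[(.575,-.148),(.556,-.246)])
E
```

```text
t 32.63 p [ 0.498  -0.1675  0.218 ] yaw 14.36 F [-0.2  0.3 -0.4] w 0.0429
head top z [-0.0352 -0.0295 -0.0289 -0.0283 -0.0268] x [-0.0208  0.0033  0.0198] y [-0.0192 -0.0001  0.0192] 10960 plane [ 0.012  0.005 -0.029]
(array([-0.0016, -0.    ,  0.022 ]), np.float64(0.00024))
nose (array([ 0.5747, -0.1479,  0.02  ]), np.float64(0.00128)) (array([ 0.5746, -0.1479,  0.0133]), np.float64(0.00116)) 1113 0.1149
sleeve (array([ 0.5748, -0.1479,  0.02  ]), np.float64(0.00029)) (array([ 0.5748, -0.1479,  0.0187]), np.float64(0.00011)) 1586 0.1117
nose (array([ 0.5566, -0.2459,  0.02  ]), np.float64(0.00129)) (array([ 0.5565, -0.246 ,  0.0133]), np.float64(0.00114)) 1006 0.1148
sleeve (array([ 0.5567, -0.246 ,  0.02  ]), np.float64(0.00022)) (array([ 0.5567, -0.246 ,  0.019 ]), np.float64(0.00022)) 1530 0.1117
```

Request:
jog_arm(
  plan="0 0 0 2.05 0 0 255;0 0 0 3 0 0 255;0 0 0 3 0 0 255;0 0 0 0 0 3 255;0 0 0 0 0 3 255;0 0 0 0 0 2.4 255;0 0 0 0 0 .9 255;0 0 0 0 0 0 255;0 0 0 0 0 0 255;0 0 0 0 0 0 255",
)

```text
time_s: 33.52
position: [0.577, -0.1479, 0.128]
tool_rot: [[0.969, 0.249, 0.003], [0.249, -0.969, -0.001], [0.002, 0.002, -1.0]]
ft_force: [-0.2, -0.6, 0.4]
grip_width: 0.043
gripper_force: 30.9
```

```bash
python3 - <<'E'
from h import *
st(); to((.5763,-.1475,.102))
E
```

```text
t 33.52 p [ 0.577  -0.1479  0.128 ] yaw 14.41 F [-0.2 -0.6  0.4] w 0.043
shift cm [-0.07 -0.06  2.6 ] rz None
```

Request:
jog_arm(
  plan="0 0 0 -.06 -.05 0 255;0 0 0 0 0 .6 255;0 0 0 0 0 .5 255;0 0 0 0 0 .3 255;0 0 0 0 0 .2 255;0 0 0 0 0 .2 255;0 0 0 0 0 .2 255;0 0 0 0 0 0 255;0 0 0 0 0 0 255",
)

```text
time_s: 34.27
position: [0.5755, -0.1476, 0.1063]
tool_rot: [[0.969, 0.248, -0.0], [0.248, -0.969, 0.0], [-0.0, -0.0, -1.0]]
ft_force: [-0.9, 0.4, -0.4]
grip_width: 0.0432
gripper_force: 30.9
```

Request:
jog_arm(
  plan="0 0 0 0 0 .2 255;0 0 0 0 0 .2 255;0 0 0 0 0 .1 255;0 0 0 0 0 .1 255;0 0 0 0 0 0 255;0 0 0 0 0 0 255",
)

```text
time_s: 34.77
position: [0.5756, -0.1477, 0.1019]
tool_rot: [[0.969, 0.248, 0.001], [0.248, -0.969, -0.001], [0.001, 0.001, -1.0]]
ft_force: [-5.1, 1.5, 11.3]
grip_width: 0.0429
gripper_force: 31.8
```

Request:
jog_arm(
  plan="0 0 0 0 0 .1 255;0 0 0 0 0 0 255;0 0 0 0 0 0 0;0 0 0 0 0 0 0;0 0 0 0 0 0 0;0 0 0 0 0 0 0;0 0 0 0 0 -3 0;0 0 0 0 0 -4 0;0 0 0 0 0 -4 0;0 0 0 0 0 -2 0",
)

```text
time_s: 35.6
position: [0.5764, -0.148, 0.234]
tool_rot: [[0.969, 0.248, 0.005], [0.248, -0.969, -0.003], [0.005, 0.004, -1.0]]
ft_force: [-0.2, -0.1, 0.3]
grip_width: 0.0851
gripper_force: 0.0
```

```bash
cat >> h.py <<'E'
def seated(im,n):
    P=cloud(im); q=P[(np.hypot(*(P[:,:2]-n).T)<.024)&(P[:,2]>.12)&(P[:,2]<.15)]; f=q[abs(q[:,2]-np.median(q[:,2]))<.003]
    print("seated top",np.round(np.percentile(q[:,2],[25,50,75]),4),"slope",np.round(np.linalg.lstsq(np.c_[f[:,:2]-n,np.ones(len(f))],f[:,2],rcond=None)[0],4),fitc(rim(f)),len(f))
E
python3 - <<'E'
from h import *
st(); im=imaging.get_image("wrist"); seated(im,np.array([.5748,-.1479])); to((.604,.1957,.22),14)
E
```

```text
t 35.6 p [ 0.5764 -0.148   0.234 ] yaw 14.38 F [-0.2 -0.1  0.3] w 0.0851
seated top [0.1306 0.1312 0.1317] slope [-0.0056 -0.001   0.1312] (array([ 0.5737, -0.1477,  0.0219]), np.float64(0.00016)) 3514
shift cm [ 11.14 -32.67   1.51] rz 0.39
```

Plug 3 is home in coupler 1: its top is at 131 mm and level. Plug 2 next.

Request:
jog_arm(
  plan="0 0 .4 1.24 -3.63 0 0;0 0 0 1.24 -3.63 0 0;0 0 0 1.24 -3.63 0 0;0 0 0 1.24 -3.63 0 0;0 0 0 1.24 -3.63 0 0;0 0 0 1.24 -3.63 0 0;0 0 0 1.24 -3.63 0 0;0 0 0 1.24 -3.63 0 0;0 0 0 1.24 -3.63 0 0;0 0 0 0 0 1 0",
)

```text
time_s: 36.48
position: [0.6046, 0.2026, 0.2199]
tool_rot: [[0.969, 0.247, 0.003], [0.247, -0.969, 0.002], [0.003, -0.002, -1.0]]
ft_force: [0.8, 0.0, 0.4]
grip_width: 0.0856
gripper_force: 0.0
```

Request:
jog_arm(
  plan="0 0 0 0 0 0 0;0 0 0 0 0 0 0",
)

```text
time_s: 36.65
position: [0.6043, 0.196, 0.2183]
tool_rot: [[0.97, 0.242, -0.002], [0.242, -0.97, -0.001], [-0.002, 0.0, -1.0]]
ft_force: [-0.3, 0.2, 0.5]
grip_width: 0.0854
gripper_force: 0.0
```

```bash
python3 - <<'E'
from h import *
st(); im=imaging.get_image("wrist"); o=tops(im,.105,.124,[(.604,.1957)])[0]; print(o); to((*o[0],.087),14)
E
```

```text
t 36.65 p [0.6043 0.196  0.2183] yaw 13.98 F [-0.3  0.2  0.5] w 0.0854
(array([0.604 , 0.1958]), 0.0222, array([0.6064, 0.1964, 0.1182]), array([0.6041, 0.1958]), 3275)
shift cm [-0.04 -0.06 13.2 ] rz -0.08
```

Request:
jog_arm(
  plan="0 0 0 -.1 0 3 0;0 0 0 0 0 3 0;0 0 0 0 0 3 0;0 0 0 0 0 3 0;0 0 0 0 0 1.1 0;0 0 0 0 0 0 0;0 0 0 0 0 0 255;0 0 0 0 0 0 255;0 0 0 0 0 0 255;0 0 0 0 0 0 255",
)

```text
time_s: 37.53
position: [0.6044, 0.1961, 0.09]
tool_rot: [[0.97, 0.241, 0.003], [0.241, -0.97, 0.0], [0.003, 0.001, -1.0]]
ft_force: [0.7, -2.3, 2.5]
grip_width: 0.0432
gripper_force: 30.1
```

Request:
jog_arm(
  plan="0 0 0 0 0 0 255;0 0 0 0 0 0 255;0 0 0 0 0 0 255;0 0 0 0 0 0 255;0 0 0 0 0 0 255;0 0 0 0 0 0 255",
)

```text
time_s: 38.03
position: [0.6044, 0.196, 0.0897]
tool_rot: [[0.97, 0.241, 0.003], [0.241, -0.97, -0.0], [0.003, 0.001, -1.0]]
ft_force: [1.2, -1.9, 6.6]
grip_width: 0.0427
gripper_force: 30.4
```

Request:
jog_arm(
  plan="0 0 0 0 0 -.3 255;0 0 0 0 0 -.3 255;0 0 0 0 0 -.3 255;0 0 0 0 0 -.3 255;0 0 0 0 0 0 255;0 0 0 0 0 0 255",
)

```text
time_s: 38.53
position: [0.6036, 0.1962, 0.1004]
tool_rot: [[0.97, 0.242, 0.0], [0.242, -0.97, 0.0], [0.0, -0.0, -1.0]]
ft_force: [0.9, 0.2, 0.3]
grip_width: 0.0429
gripper_force: 30.5
```

Request:
jog_arm(
  plan="0 0 0 -1 0 0 255;0 0 0 -1 0 0 255;0 0 0 -1 0 0 255;0 0 0 -1 0 0 255;0 0 0 -1 0 0 255;0 0 0 -.5 0 0 255;0 0 0 0 0 0 255;0 0 0 0 0 0 255",
)

```text
time_s: 39.2
position: [0.5506, 0.1829, 0.1005]
tool_rot: [[0.97, 0.241, 0.0], [0.241, -0.97, 0.0], [0.0, 0.0, -1.0]]
ft_force: [-0.2, 0.7, -0.3]
grip_width: 0.0431
gripper_force: 30.5
```

Request:
jog_arm(
  plan="0 0 0 0 0 -3 255;0 0 0 0 0 -4 255;0 0 0 0 0 -4 255;0 0 0 0 0 -1 255;0 0 0 0 0 0 255;0 0 0 0 0 0 255",
)

```text
time_s: 39.7
position: [0.5503, 0.1829, 0.2196]
tool_rot: [[0.97, 0.241, -0.0], [0.241, -0.97, -0.0], [-0.0, -0.0, -1.0]]
ft_force: [-1.4, 0.5, -1.2]
grip_width: 0.043
gripper_force: 30.9
```

```bash
python3 - <<'E'
from h import *
st(); to((.5566-.08*.97,-.246-.08*.242,.22))
im=imaging.get_image("wrist"); held(im)
E
```

```text
t 39.7 p [0.5503 0.1829 0.2196] yaw 13.97 F [-1.4  0.5 -1.2] w 0.043
shift cm [-1.775e+01  4.177e+01 -4.000e-02] rz None
head top z [-0.0353 -0.0301 -0.0295 -0.0289 -0.0271] x [-0.0188  0.0055  0.0221] y [-0.0192 -0.0003  0.0192] 10986 plane [ 0.01   0.018 -0.029]
```

Request:
jog_arm(
  plan="0 0 0 -1.48 3.48 0 255;0 0 0 -1.48 3.48 0 255;0 0 0 -1.48 3.48 0 255;0 0 0 -1.48 3.48 0 255;0 0 0 -1.48 3.48 0 255;0 0 0 -1.48 3.48 0 255;0 0 0 -1.48 3.48 0 255;0 0 0 -1.48 3.48 0 255;0 0 0 -1.48 3.48 0 255;0 0 0 -1.48 3.48 0 255",
)

```text
time_s: 40.58
position: [0.4896, -0.1921, 0.2182]
tool_rot: [[0.97, 0.241, -0.003], [0.241, -0.97, 0.002], [-0.003, -0.003, -1.0]]
ft_force: [1.1, -0.3, -1.2]
grip_width: 0.0429
gripper_force: 30.9
```

Request:
jog_arm(
  plan="0 0 0 -1.48 3.48 0 255;0 0 0 -1.48 3.48 0 255;0 0 0 0 0 0 255;0 0 0 0 0 0 255;0 0 0 0 0 0 255",
)

```text
time_s: 41.0
position: [0.4784, -0.2647, 0.2187]
tool_rot: [[0.97, 0.241, -0.002], [0.241, -0.97, 0.002], [-0.002, -0.003, -1.0]]
ft_force: [-0.3, 0.9, -0.1]
grip_width: 0.0432
gripper_force: 31.0
```

```bash
cat >> h.py <<'E'
def plan(n):
    s=st(); im=imaging.get_image("wrist"); f=held(im); g=f[abs(f[:,1])<.016]; e=rim(g); e=e[abs(e[:,1])<.0155]; o=fitc(e)[0]; print(o)
    noses(im,[n]); R=np.array(s["tool_rot"]); t=np.array(n)-(R[:2,:2]@o[:2]); print("target",np.round(t,4)); to((*t,.125))
E
python3 - <<'E'
from h import *
plan((.5566,-.246))
E
```

```text
t 41.0 p [ 0.4784 -0.2647  0.2187] yaw 13.96 F [-0.3  0.9 -0.1] w 0.0432
head top z [-0.0353 -0.0286 -0.028  -0.0274 -0.0265] x [-0.0197  0.0048  0.0212] y [-0.0192 -0.0002  0.0192] 10977 plane [ 0.014  0.018 -0.028]
[0.     0.0001 0.022 ]
nose (array([ 0.5566, -0.2461,  0.02  ]), np.float64(0.00128)) (array([ 0.5566, -0.246 ,  0.0133]), np.float64(0.00114)) 1108 0.1148
sleeve (array([ 0.5566, -0.2463,  0.02  ]), np.float64(0.00029)) (array([ 0.5566, -0.2463,  0.0187]), np.float64(8e-05)) 1592 0.1118
target [ 0.5566 -0.2459]
shift cm [8.01 0.13 9.41] rz None
```

Request:
jog_arm(
  plan="0 0 0 2 .05 0 255;0 0 0 3 0 0 255;0 0 0 3 0 0 255;0 0 0 0 0 3 255;0 0 0 0 0 3 255;0 0 0 0 0 2.4 255;0 0 0 0 0 .9 255;0 0 0 0 0 0 255;0 0 0 0 0 0 255;0 0 0 0 0 0 255",
)

```text
time_s: 41.88
position: [0.5573, -0.2465, 0.1292]
tool_rot: [[0.97, 0.242, 0.003], [0.242, -0.97, -0.002], [0.002, 0.002, -1.0]]
ft_force: [-0.4, -0.2, -0.1]
grip_width: 0.0429
gripper_force: 31.0
```

```bash
python3 - <<'E'
from h import *
st(); to((.5566,-.2460,.102))
E
```

```text
t 41.88 p [ 0.5573 -0.2465  0.1292] yaw 14.0 F [-0.4 -0.2 -0.1] w 0.0429
shift cm [-0.06 -0.07  2.72] rz None
```

Request:
jog_arm(
  plan="0 0 0 -.06 -.05 0 255;0 0 0 0 0 .6 255;0 0 0 0 0 .5 255;0 0 0 0 0 .3 255;0 0 0 0 0 .3 255;0 0 0 0 0 .2 255;0 0 0 0 0 .2 255;0 0 0 0 0 0 255;0 0 0 0 0 0 255",
)

```text
time_s: 42.63
position: [0.5559, -0.2461, 0.1063]
tool_rot: [[0.97, 0.241, -0.0], [0.241, -0.97, 0.0], [-0.0, -0.0, -1.0]]
ft_force: [0.8, -0.3, 0.0]
grip_width: 0.0427
gripper_force: 31.0
```

Request:
jog_arm(
  plan="0 0 0 0 0 .1 255;0 0 0 0 0 .1 255;0 0 0 0 0 .1 255;0 0 0 0 0 .1 255;0 0 0 0 0 0 255;0 0 0 0 0 0 255",
)

```text
time_s: 43.13
position: [0.5559, -0.2461, 0.1029]
tool_rot: [[0.97, 0.242, 0.0], [0.242, -0.97, -0.0], [0.0, 0.001, -1.0]]
ft_force: [-2.7, 1.4, 4.5]
grip_width: 0.0429
gripper_force: 31.3
```

Request:
jog_arm(
  plan="0 0 0 0 0 .1 255;0 0 0 0 0 .1 255;0 0 0 0 0 0 255;0 0 0 0 0 0 0;0 0 0 0 0 0 0;0 0 0 0 0 0 0;0 0 0 0 0 0 0;0 0 0 0 0 -3 0;0 0 0 0 0 -4 0;0 0 0 0 0 -4 0",
)

```text
time_s: 43.97
position: [0.5554, -0.2458, 0.2107]
tool_rot: [[0.97, 0.241, -0.002], [0.241, -0.97, 0.002], [-0.002, -0.002, -1.0]]
ft_force: [0.8, -0.5, 0.2]
grip_width: 0.085
gripper_force: 0.0
```

Request:
jog_arm(
  plan="0 0 0 0 0 -2 0;0 0 0 0 0 0 0",
)

```text
time_s: 44.13
position: [0.5572, -0.247, 0.2355]
tool_rot: [[0.97, 0.242, 0.008], [0.242, -0.97, -0.005], [0.006, 0.007, -1.0]]
ft_force: [-0.5, 0.5, 0.6]
grip_width: 0.0853
gripper_force: 0.0
```

```bash
python3 - <<'E'
from h import *
st(); im=imaging.get_image("wrist"); seated(im,np.array([.5566,-.246])); to((.5848,.2938,.222),14)
E
```

```text
t 44.13 p [ 0.5572 -0.247   0.2355] yaw 13.98 F [-0.5  0.5  0.6] w 0.0853
seated top [0.1306 0.1312 0.1317] slope [-0.007  -0.0015  0.1312] (array([ 0.5556, -0.2458,  0.0218]), np.float64(0.00016)) 3497
shift cm [ 15.8  -51.75   0.9 ] rz -0.02
```

Plug 2 is home in coupler 2. Plug 1 next.

Request:
jog_arm(
  plan="0 0 0 1.13 -3.7 0 0;0 0 0 1.13 -3.7 0 0;0 0 0 1.13 -3.7 0 0;0 0 0 1.13 -3.7 0 0;0 0 0 1.13 -3.7 0 0;0 0 0 1.13 -3.7 0 0;0 0 0 1.13 -3.7 0 0;0 0 0 1.13 -3.7 0 0;0 0 0 1.13 -3.7 0 0;0 0 0 1.13 -3.7 0 0",
)

```text
time_s: 45.02
position: [0.5754, 0.1421, 0.2284]
tool_rot: [[0.97, 0.241, -0.003], [0.241, -0.97, -0.0], [-0.003, -0.001, -1.0]]
ft_force: [0.8, -0.4, 0.4]
grip_width: 0.0852
gripper_force: 0.0
```

Request:
jog_arm(
  plan="0 0 0 1.13 -3.7 0 0;0 0 0 1.13 -3.7 0 0;0 0 0 1.13 -3.7 0 0;0 0 0 1.13 -3.65 0 0;0 0 0 0 0 1 0;0 0 0 0 0 0 0;0 0 0 0 0 0 0",
)

```text
time_s: 45.6
position: [0.5838, 0.2938, 0.2182]
tool_rot: [[0.97, 0.242, -0.004], [0.242, -0.97, -0.001], [-0.004, 0.0, -1.0]]
ft_force: [0.4, 0.1, -0.4]
grip_width: 0.0855
gripper_force: 0.0
```

```bash
python3 - <<'E'
from h import *
st(); im=imaging.get_image("wrist"); o=tops(im,.105,.124,[(.585,.2938)])[0]; print(o); to((*o[0],.087),14)
E
```

```text
t 45.6 p [0.5838 0.2938 0.2182] yaw 13.98 F [ 0.4  0.1 -0.4] w 0.0855
(array([0.5847, 0.294 ]), 0.0222, array([0.5869, 0.2946, 0.1182]), array([0.5847, 0.294 ]), 3277)
shift cm [ 0.09 -0.07 13.23] rz -0.08
```

Request:
jog_arm(
  plan="0 0 0 0 0 3 0;0 0 0 0 0 3 0;0 0 0 0 0 3 0;0 0 0 0 0 3 0;0 0 0 0 0 1.1 0;0 0 0 0 0 0 0;0 0 0 0 0 0 255;0 0 0 0 0 0 255;0 0 0 0 0 0 255;0 0 0 0 0 0 255",
)

```text
time_s: 46.48
position: [0.585, 0.2943, 0.091]
tool_rot: [[0.97, 0.241, 0.003], [0.241, -0.97, 0.001], [0.003, 0.0, -1.0]]
ft_force: [1.0, -2.0, 1.7]
grip_width: 0.043
gripper_force: 30.1
```

Request:
jog_arm(
  plan="0 0 0 0 0 0 255;0 0 0 0 0 0 255;0 0 0 0 0 0 255;0 0 0 0 0 0 255;0 0 0 0 0 0 255;0 0 0 0 0 0 255",
)

```text
time_s: 46.98
position: [0.5851, 0.2942, 0.0907]
tool_rot: [[0.97, 0.241, 0.003], [0.241, -0.97, 0.0], [0.003, 0.0, -1.0]]
ft_force: [0.4, -2.5, 6.2]
grip_width: 0.0434
gripper_force: 30.4
```

Request:
jog_arm(
  plan="0 0 0 0 0 -.3 255;0 0 0 0 0 -.3 255;0 0 0 0 0 -.3 255;0 0 0 0 0 -.3 255;0 0 0 0 0 0 255;0 0 0 0 0 0 255",
)

```text
time_s: 47.48
position: [0.5843, 0.2944, 0.1014]
tool_rot: [[0.97, 0.242, 0.0], [0.242, -0.97, 0.0], [0.0, -0.0, -1.0]]
ft_force: [-0.7, 0.3, -1.3]
grip_width: 0.0428
gripper_force: 30.5
```

Request:
jog_arm(
  plan="0 0 0 -1 0 0 255;0 0 0 -1 0 0 255;0 0 0 -1 0 0 255;0 0 0 -1 0 0 255;0 0 0 -1 0 0 255;0 0 0 -.5 0 0 255;0 0 0 0 0 0 255;0 0 0 0 0 0 255",
)

```text
time_s: 48.15
position: [0.5312, 0.2811, 0.1014]
tool_rot: [[0.97, 0.242, 0.0], [0.242, -0.97, 0.0], [0.0, -0.0, -1.0]]
ft_force: [-0.2, -0.1, -0.9]
grip_width: 0.0434
gripper_force: 30.5
```

Request:
jog_arm(
  plan="0 0 0 0 0 -3 255;0 0 0 0 0 -4 255;0 0 0 0 0 -4 255;0 0 0 0 0 -1 255;0 0 0 0 0 0 255;0 0 0 0 0 0 255",
)

```text
time_s: 48.65
position: [0.5311, 0.281, 0.2206]
tool_rot: [[0.97, 0.241, -0.0], [0.241, -0.97, -0.0], [-0.0, 0.0, -1.0]]
ft_force: [-1.6, -0.3, -1.5]
grip_width: 0.043
gripper_force: 31.0
```

```bash
python3 - <<'E'
from h import *
st(); to((.5382-.08*.97,-.3447-.08*.242,.22))
im=imaging.get_image("wrist"); held(im)
E
```

```text
t 48.65 p [0.5311 0.281  0.2206] yaw 13.97 F [-1.6 -0.3 -1.5] w 0.043
shift cm [-22.41  60.89   0.07] rz None
head top z [-0.0354 -0.0291 -0.0285 -0.0279 -0.0269] x [-0.0193  0.0052  0.0218] y [-0.0192 -0.0003  0.0192] 10818 plane [ 0.01   0.015 -0.028]
```

Request:
jog_arm(
  plan="0 0 0 -1.32 3.58 0 255;0 0 0 -1.32 3.58 0 255;0 0 0 -1.32 3.58 0 255;0 0 0 -1.32 3.58 0 255;0 0 0 -1.32 3.58 0 255;0 0 0 -1.32 3.58 0 255;0 0 0 -1.32 3.58 0 255;0 0 0 -1.32 3.58 0 255;0 0 0 -1.32 3.58 0 255;0 0 0 -1.32 3.58 0 255",
)

```text
time_s: 49.53
position: [0.4882, -0.0998, 0.2193]
tool_rot: [[0.97, 0.241, -0.004], [0.241, -0.97, 0.002], [-0.003, -0.003, -1.0]]
ft_force: [0.8, 0.4, -1.3]
grip_width: 0.043
gripper_force: 31.0
```

Request:
jog_arm(
  plan="0 0 0 -1.32 3.58 0 255;0 0 0 -1.32 3.58 0 255;0 0 0 -1.32 3.58 0 255;0 0 0 -1.32 3.58 0 255;0 0 0 -1.32 3.58 0 255;0 0 0 -1.32 3.58 0 255;0 0 0 -1.3 3.58 0 255;0 0 0 0 0 0 255;0 0 0 0 0 0 255;0 0 0 0 0 0 255",
)

```text
time_s: 50.37
position: [0.4601, -0.3632, 0.2195]
tool_rot: [[0.97, 0.241, -0.002], [0.241, -0.97, 0.003], [-0.001, -0.003, -1.0]]
ft_force: [-0.2, 0.5, -1.7]
grip_width: 0.0432
gripper_force: 31.0
```

```bash
python3 - <<'E'
from h import *
plan((.5382,-.3445))
E
```

```text
t 50.37 p [ 0.4601 -0.3632  0.2195] yaw 13.96 F [-0.2  0.5 -1.7] w 0.0432
head top z [-0.0355 -0.0275 -0.0268 -0.0263 -0.0254] x [-0.0199  0.0045  0.0211] y [-0.0192 -0.0002  0.0192] 10813 plane [ 0.013  0.016 -0.027]
[-0.0002  0.0002  0.022 ]
nose (array([ 0.5383, -0.3446,  0.02  ]), np.float64(0.00123)) (array([ 0.5383, -0.3445,  0.0133]), np.float64(0.00109)) 1105 0.1148
sleeve (array([ 0.5383, -0.3446,  0.02  ]), np.float64(0.00026)) (array([ 0.5383, -0.3446,  0.0188]), np.float64(8e-05)) 1579 0.1117
target [ 0.5383 -0.3443]
shift cm [8.02 0.12 9.5 ] rz None
```

Request:
jog_arm(
  plan="0 0 0 1.97 .02 0 255;0 0 0 3 0 0 255;0 0 0 3 0 0 255;0 0 0 0 0 3 255;0 0 0 0 0 3 255;0 0 0 0 0 2.4 255;0 0 0 0 0 .9 255;0 0 0 0 0 0 255;0 0 0 0 0 0 255;0 0 0 0 0 0 255",
)

```text
time_s: 51.25
position: [0.5385, -0.3449, 0.1303]
tool_rot: [[0.97, 0.242, 0.002], [0.242, -0.97, -0.002], [0.002, 0.003, -1.0]]
ft_force: [0.3, 0.5, -0.4]
grip_width: 0.0431
gripper_force: 31.1
```

```bash
python3 - <<'E'
from h import *
st(); to((.5383,-.3445,.102))
E
```

```text
t 51.25 p [ 0.5385 -0.3449  0.1303] yaw 14.0 F [ 0.3  0.5 -0.4] w 0.0431
shift cm [-0.01 -0.05  2.83] rz None
```

Request:
jog_arm(
  plan="0 0 0 0 -.03 0 255;0 0 0 0 0 .6 255;0 0 0 0 0 .5 255;0 0 0 0 0 .4 255;0 0 0 0 0 .3 255;0 0 0 0 0 .2 255;0 0 0 0 0 .2 255;0 0 0 0 0 0 255;0 0 0 0 0 0 255",
)

```text
time_s: 52.0
position: [0.5377, -0.3444, 0.1063]
tool_rot: [[0.97, 0.241, -0.0], [0.241, -0.97, 0.0], [-0.0, -0.0, -1.0]]
ft_force: [-0.2, 0.3, -1.2]
grip_width: 0.0428
gripper_force: 31.1
```

Request:
jog_arm(
  plan="0 0 0 0 0 .1 255;0 0 0 0 0 .1 255;0 0 0 0 0 .1 255;0 0 0 0 0 .1 255;0 0 0 0 0 0 255;0 0 0 0 0 0 255",
)

```text
time_s: 52.5
position: [0.5378, -0.3445, 0.1038]
tool_rot: [[0.97, 0.242, 0.001], [0.242, -0.97, -0.001], [0.001, 0.001, -1.0]]
ft_force: [-3.0, 3.8, 9.2]
grip_width: 0.043
gripper_force: 31.7
```

Request:
jog_arm(
  plan="0 0 0 0 0 .1 255;0 0 0 0 0 0 255;0 0 0 0 0 0 0;0 0 0 0 0 0 0;0 0 0 0 0 0 0;0 0 0 0 0 0 0;0 0 0 0 0 -3 0;0 0 0 0 0 -4 0;0 0 0 0 0 -4 0;0 0 0 0 0 -2 0",
)

```text
time_s: 53.33
position: [0.5384, -0.345, 0.2363]
tool_rot: [[0.97, 0.242, 0.005], [0.242, -0.97, -0.004], [0.004, 0.005, -1.0]]
ft_force: [0.7, 0.2, -0.5]
grip_width: 0.0855
gripper_force: 0.0
```

Request:
jog_arm(
  plan="0 0 0 0 0 -3 0;0 0 0 -3 0 -2 0;0 0 0 -3 0 0 0;0 0 0 -3 0 0 0;0 0 0 -2 0 0 0;0 0 0 0 0 0 0;0 0 0 0 0 0 0",
)

```text
time_s: 53.92
position: [0.4305, -0.3713, 0.2815]
tool_rot: [[0.971, 0.24, 0.0], [0.24, -0.971, 0.0], [0.0, 0.0, -1.0]]
ft_force: [-0.2, -1.2, 0.6]
grip_width: 0.0855
gripper_force: 0.0
```

```bash
python3 - <<'E'
from h import *
st(); im=imaging.get_image("wrist")
for n in [(.5748,-.1479),(.5566,-.246),(.5383,-.3446)]: seated(im,np.array(n))
im=imaging.get_image("scene"); t=imaging.get_image("top"); print(tray(t))
cv2.imwrite("pics/fin.png",np.hstack([cv2.resize(im["pixels"][140:400,170:470,::-1],None,fx=1.6,fy=1.6),cv2.resize(t["pixels"][180:330,170:340,::-1],(320,416))]))
E
```

```text
t 53.92 p [ 0.4305 -0.3713  0.2815] yaw 13.89 F [-0.2 -1.2  0.6] w 0.0855
  return _methods._mean(a, axis=axis, dtype=dtype,
  ret = ret.dtype.type(ret / rcount)
Traceback (most recent call last):
  File "h.py", line 66, in seated
    print("seated top",np.round(np.percentile(q[:,2],[25,50,75]),4),"slope",np.round(np.linalg.lstsq(np.c_[f[:,:2]-n,np.ones(len(f))],f[:,2],rcond=None)[0],4),fitc(rim(f)),len(f))
                                ~~~~~~~~~~~~~^^^^^^^^^^^^^^^^^^^
IndexError: index -1 is out of bounds for axis 0 with size 0
```

```bash
python3 - <<'E'
from h import *
ims={c:imaging.get_image(c) for c in ["wrist","scene","top"]}
for c in ims:
  for n in [(.5748,-.1479),(.5566,-.246),(.5383,-.3446)]:
    try: print(c,n); seated(ims[c],np.array(n))
    except Exception as e: print("none")
im,t=ims["scene"],ims["top"]; print(tray(t))
cv2.imwrite("pics/fin.png",np.hstack([cv2.resize(im["pixels"][140:400,170:470,::-1],(480,416)),cv2.resize(t["pixels"][180:330,170:340,::-1],(320,416))]))
E
```

```text
wrist (0.5748, -0.1479)
none
wrist (0.5566, -0.246)
seated top [0.1283 0.1303 0.1311] slope [0.1741 0.0698 0.1342] (array([ 0.5532, -0.2468,  0.0198]), np.float64(0.00015)) 390
wrist (0.5383, -0.3446)
seated top [0.1304 0.131  0.1316] slope [-0.0019 -0.0011  0.1309] (array([ 0.5375, -0.3441,  0.0218]), np.float64(0.00015)) 3767
scene (0.5748, -0.1479)
none
scene (0.5566, -0.246)
seated top [0.1288 0.1301 0.1313] slope [ 0.0053 -0.0006  0.1301] (array([ 0.5809, -0.2702,  0.0112]), np.float64(0.0)) 256
scene (0.5383, -0.3446)
seated top [0.1282 0.1295 0.1307] slope [0.0015 0.0007 0.1295] (array([ 0.537 , -0.3453,  0.0245]), np.float64(4e-05)) 293
top (0.5748, -0.1479)
none
top (0.5566, -0.246)
none
top (0.5383, -0.3446)
none
(array([0.4547, 0.2123]), array([0.202, 0.14 ]), 79.5, 360)
  return _methods._mean(a, axis=axis, dtype=dtype,
  ret = ret.dtype.type(ret / rcount)
h.py:51: RuntimeWarning: Mean of empty slice.
  s=least_squares(f,[*xy.mean(0),.02],loss="soft_l1",f_scale=.0005); return np.round(s.x,4),round(np.sqrt(np.mean(s.fun**2)),5)
```

View pics/fin.png

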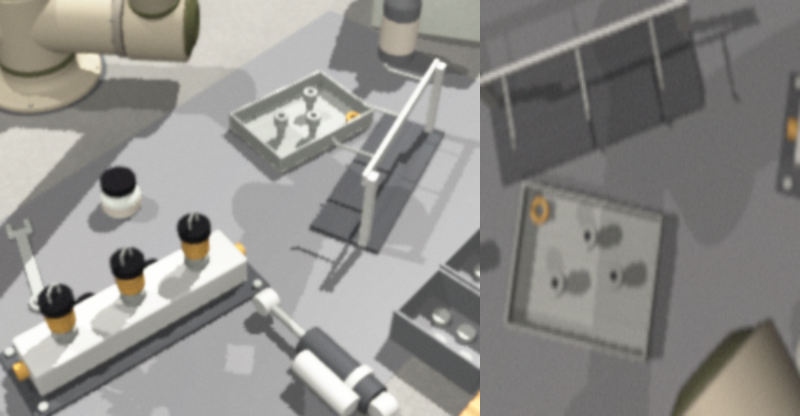

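The closing picture shows all three plugs seated, at (57,305), (127,268) and (194,233). The three adapters stand in the tray, the hooks are empty, and the arm is clear of everything.

```bash
python3 -c "
from rig import job
print(job.close_job())"
```

```text
the job is handed in; nothing more can be done
None
```

The job is handed in: all three adapters were released by their sleeves and now stand in the drip tray, and a dust plug is seated upright and fully home in each coupler, finished at about 54 s.

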